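# Clear the craft-stall hook rack and set out the sign

### The job

Close up the craft stall: take every wooden plaque off the hook rack, lifting each and tilting it back so that it clears the hook's upturned end, and lay them all down inside the grey tub. Then work the plywood sign out of its narrow bin by raising its tab end first, and stand it upright in the groove of the wooden holder, fully down and about the middle of its length. Do not disturb the bottle, pot, cardboard roll or can.

Things in the scene. Friction and masses are not known exactly. Their poses are not given: they have to be found in the camera images.
- rack: fixed dark steel rack: a 12 mm round bar along its y at height 160 mm on posts at y = +-200 mm with 110 mm feet along x. Origin on the table under the bar's middle. Four 6 mm wire hooks at y = -135, -45, 45, 135 mm run along its +x (roughly towards the robot): level at height 160 mm to x = 50 mm, then bent up at 60 degrees from level, ending at x = 64 mm, height 184 mm
- plaque0_mid (a point): wooden plaque 44 (y) x 120 tall (z) x 8 mm thick (x), 40 g; the point is its centre. A slot 20 mm wide, from 4 to 20 mm above the centre, hangs on a hook, x along the hook, 30 mm from the bar. The plain tab above the slot is the grip. The slot passes the hook's bent end only if the top is tilted back to the bar (25 to 45 degrees) as the plaque is drawn out and up along that end
- plaque1_mid (a point): wooden plaque 44 (y) x 120 tall (z) x 8 mm thick (x), 40 g; the point is its centre. A slot 20 mm wide, from 4 to 20 mm above the centre, hangs on a hook, x along the hook, 30 mm from the bar. The plain tab above the slot is the grip. The slot passes the hook's bent end only if the top is tilted back to the bar (25 to 45 degrees) as the plaque is drawn out and up along that end
- plaque2_mid (a point): wooden plaque 44 (y) x 120 tall (z) x 8 mm thick (x), 40 g; the point is its centre. A slot 20 mm wide, from 4 to 20 mm above the centre, hangs on a hook, x along the hook, 30 mm from the bar. The plain tab above the slot is the grip. The slot passes the hook's bent end only if the top is tilted back to the bar (25 to 45 degrees) as the plaque is drawn out and up along that end
- plaque3_mid (a point): wooden plaque 44 (y) x 120 tall (z) x 8 mm thick (x), 40 g; the point is its centre. A slot 20 mm wide, from 4 to 20 mm above the centre, hangs on a hook, x along the hook, 30 mm from the bar. The plain tab above the slot is the grip. The slot passes the hook's bent end only if the top is tilted back to the bar (25 to 45 degrees) as the plaque is drawn out and up along that end
- tub: grey loose open plastic tub, outside 170 mm (its x) x 280 mm (its y) x 55 mm tall, walls and floor 4 mm, 0.6 kg; origin at the centre of its underside, z up
- bin: fixed white deep narrow bin on a 70 mm wide foot, inside 210 mm long (its x) x 20 mm wide (its y), walls 5 mm, floor at 5 mm and rim at 114 mm height; origin at the centre of its underside. The sign starts between the -x wall and the floor ridge, its -x end under the cap with 9 mm of headroom, so it can be neither lifted straight up nor slid out
- bin_cap (a point): underside of the bin's cap, at the edge: the cap closes the bin's top from its -x end (x = -105 mm) to this edge at x = -55 mm, height 114 mm, in the bin's frame
- bin_ridge (a point): top of a 14 mm high ridge across the bin's floor, x = 49 to 55 mm in the bin's frame. The sign's +x (tab) end must be raised over it (9 degrees or so, turning about the far bottom corner), the sign then slid some 52 mm to +x, rising a few mm, and lifted out
- sign_mid (a point): plywood sign: panel 130 (x) x 100 tall (z) x 10 mm thick (y), 90 g, with a grip tab at its +x end (x = 25 to 65 mm) rising 55 mm above the panel's top edge. The point is midway along its length, 77.5 mm above the bottom edge. In the bin its x is along the bin's x and it stands upright or leans a few degrees sideways; the tab stands 46 mm above the rim
- holder: loose wooden holder block 160 mm (its x) x 80 mm (its y) x 34 mm tall, 0.9 kg, with an open-ended groove along its x in the middle of its top, 15 mm wide and 22 mm deep (groove floor at 12 mm); origin at the centre of its underside
- paint: bystander: white paint bottle, 48 mm across, 130 mm tall; origin at the underside
- pot: bystander: white ceramic pot, 80 mm across, 95 mm tall; origin at the underside
- tape: bystander: cardboard roll 90 mm across, 24 mm tall, lying flat; origin at the underside
- can: bystander: aluminium drink can 66 mm across, 115 mm tall; origin at the underside
Things that resemble listed ones, but are neither listed nor needed, are in the scene too. Leave any blue, pink or turquoise look-alike of the part that bears plaque3_mid alone.

How it is judged:
By the outcome, as a careful person would: the job done as asked, in the order asked, and still so for the second after the job is handed in, with the robot touching nothing.
Of plaque0, plaque1, plaque2, plaque3 only 3 to 4 are there at a start; the rules pass over those that are not, and their reading is None.
At some moment in a run one of tub, holder may be knocked a few centimetres aside while the robot is not near it.
It also fails if it takes over 210 s, if anything falls off the work surface, if the arm or the gripper's body presses on something with over 40 N, if the wrist force passes 120 N, or if a joint passes its speed limit or range.

### The arm

A 6-joint arm with a two-finger parallel gripper is mounted at the origin on the work surface. World frame = base frame: x ahead of the robot, y to its left, z up, the work surface at z = 0. Lengths are in m, angles in rad, forces in N, time in s.
With the tool pointing down it reaches from about 0.225 to 0.875 m from the base axis. Payload 3.4 kg.
Tool frame: the origin (TCP) lies at the very end of the fingers, on their centre line; the grasp point (between the pads) lies 19 mm behind it; z points along the fingers, y is the line along which they close (so a half turn about z gives the same grasp; the last joint's range is limited). The gripper opens to 85 mm and grips with 20 to 120 N. Pads are 22 mm wide; open, the fingers measure 114 mm over their backs; the gripper's body (76 mm by 85 mm) begins 54 mm behind the grasp point. The pads swing forward as they close: fully open they stand 13 mm farther back than shut.
Start: joints at [1.083, 0.276, 1.505, -0, 1.361, -0.121], TCP at [0.206, 0.537, 0.2] pointing down, gripper open.
Joint ranges: [-2.89, 2.89], [-0.75, 2.08], [0.22, 2.7], [-1.18, 4.32], [0.11, 2.71], [-2.7, 2.7]. Speed limits (rad/s): [2.57, 2.57, 3.14, 3.14, 3.14, 3.14].

### API

Orientations are given as a unit quaternion [w, x, y, z].
In Python, from rig import readout, vision, manip gives the robot as it stands.
- The arm moves only by the shell command python3 -m handwheel 'ROWS' [FORCE]. ROWS is JSON, a list of rows, each a list of 3 entries, a list of its own where there are three numbers: the shift along the tool's x, y, z in mm, then the turn, a rotation vector about the tool's x, y, z in units of 6 degrees (1.0 is 6 degrees), then the closure, from -1 (fully open) to 1 (shut), so that 0 is half open. A call has 1 to 20 rows; each row shifts and turns the commanded pose from where the row before left it, along the tool's axes as they then stand; what a row does not reach is not made up. A row lasts 1/8 s, in which the tool goes at most 62.5 mm and 10.7 degrees, less where a joint would pass 70% of its speed; a pose out of reach is approached as far as the arm can. A call is refused whole if a number of a shift passes 62.5 or a number of a turn 1, either way. A call with a gripper value outside its range is refused whole. The fingers move at their own pace and stop on an object; FORCE is the grip in N (left out, the last holds). Time passes only in rows, so rows that do not move let the fingers close. It gives the time, the measured TCP pose, the force, the opening and the grip force at its end, in the units of the state.
- readout.get_state(): the state, without advancing time (a new reading comes with each control period).
- vision.get_image(name): name is "scene" or "top" or "wrist"; returns the picture (480x640x3 uint8, blue, green, red); there is no depth.
- vision.camera_params(name): a dict with "intrinsics" (3x3 intrinsics, pixels), "rvec" (rotation vector, rad) and "tvec" (3), from world to camera coordinates, as OpenCV has them; the wrist camera has in their place "hand_eye" (4x4, takes a point from camera to tool coordinates, whose origin is the TCP and whose axes are the flange's). Camera axes: x right, y down, z forward; pixel columns grow to the right and rows downward; lengths in m; the calibration is good to about 2 mm. The wrist camera is an equidistant fisheye: a pixel r from the principal point sees the ray r / f radians off the axis. A picture is of the moment at which its call begins: read the wrist's pose just before it. camera_params takes no time and is no camera call.
- manip.sign_off(): hands the job in; it is judged then, once.
The state is a dict: "clock": time; "qpos": joint angles; "qd": joint speeds; "effort": joint torques, N m; "position": TCP position; "ee_rot": TCP orientation; "contact_force": force on the tool from outside, world axes, zero at the start; "moment": the same for the moment, N m; "width": finger opening in m; "gripper_force": force on a finger pad.
Only numpy, scipy, OpenCV 4.12 (cv2) and the standard library are available. Lean on these libraries where they do the work, as an engineer would, in place of code of your own. Each camera call takes 0.05 s, during which the arm holds its last target. There are 200 camera calls.

## Working session

There is one attempt and no reset: what is moved stays moved. The work goes in short steps, Python scripts to look and compute and a shell command to move; the robot and the scene stay as the last step left them, time stands still between calls to the robot, and variables do not carry over. Pictures are saved under pics/ and viewed, at most 14 in all, crops included, and the job is handed in when it is done.

```bash
ls; mkdir -p pics; python3 - <<'E'
from rig import readout, vision
import cv2
s=readout.get_state();print(s)
for n in("scene","top","wrist"):
    cv2.imwrite(f"pics/{n}0.png",vision.get_image(n)); print(n,vision.camera_params(n))
E
```

```text
pics
{'clock': 0.0, 'qpos': array([ 1.08301421e+00,  2.76617961e-01,  1.50609241e+00,  8.57747083e-06,
        1.36072039e+00, -1.20988555e-01]), 'qd': array([ 0.00018386,  0.00175692, -0.00125751, -0.00016648,  0.00119555,
        0.00120491]), 'effort': array([-4.02146525e-04, -4.16752017e+01, -2.45805538e+01,  1.11722516e-04,
        1.09579720e-02, -9.82318141e-06]), 'position': array([0.20593589, 0.53624725, 0.1995429 ]), 'ee_rot': array([-2.79446397e-04,  1.82371240e-01,  9.83229315e-01, -8.75545637e-04]), 'contact_force': array([-0.1729884 , -0.34676321, -0.06425709]), 'moment': array([-0.02215233, -0.01670953, -0.02008013]), 'gripper_force': 0.0, 'width': 0.08567051893431504}
scene {'intrinsics': array([[511.21011918,   0.        , 314.9651209 ],
       [  0.        , 511.21011918, 235.10070572],
       [  0.        ,   0.        ,   1.        ]]), 'rvec': array([ 2.13778906,  0.79158281, -0.38829881]), 'tvec': array([-0.4883216 , -0.11186125,  1.69018113])}
top {'intrinsics': array([[491.10135234,   0.        , 314.00883037],
       [  0.        , 491.10135234, 240.15259952],
       [  0.        ,   0.        ,   1.        ]]), 'rvec': array([ 2.19096129, -2.03215311,  0.2150888 ]), 'tvec': array([0.00900392, 0.58318417, 1.05636573])}
wrist {'intrinsics': array([[371.64829954,   0.        , 320.34594662],
       [  0.        , 371.64829954, 243.51706021],
       [  0.        ,   0.        ,   1.        ]]), 'hand_eye': array([[ 6.79031477e-05, -9.56310748e-01, -2.92352097e-01,
         7.44956519e-02],
       [ 9.99999953e-01,  1.51925907e-04, -2.64698745e-04,
         3.71527527e-04],
       [ 2.97550113e-04, -2.92352066e-01,  9.56310714e-01,
        -1.73824994e-01],
       [ 0.00000000e+00,  0.00000000e+00,  0.00000000e+00,
         1.00000000e+00]])}
```

View pics/scene0.png

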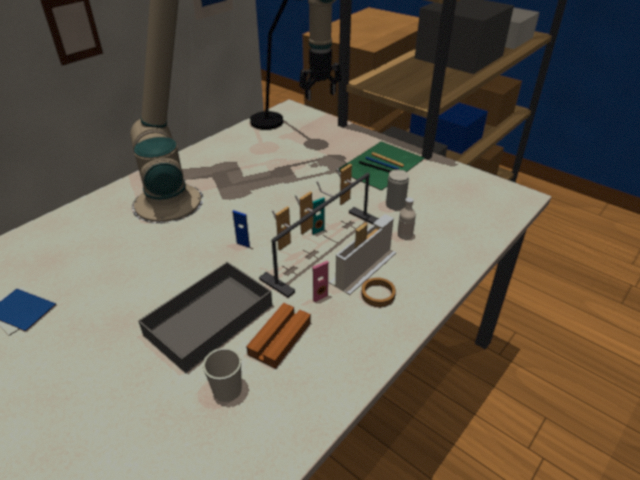

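View pics/top0.png

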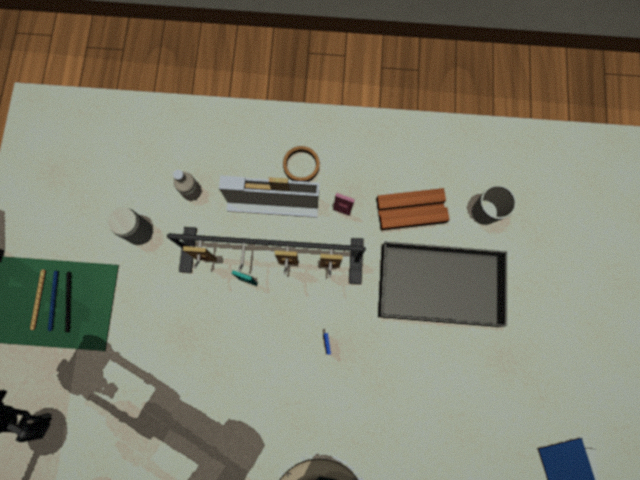

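```bash
cat > h.py <<'E'
import numpy as np, cv2
from scipy.spatial.transform import Rotation as R
from rig import readout, vision
def cam(n):
    p=vision.camera_params(n); return p['intrinsics'],R.from_rotvec(p['rvec']).as_matrix(),np.array(p['tvec'])
def back(n,px,z):
    K,M,t=cam(n); d=M.T@np.linalg.solve(K,[px[0],px[1],1]); c=-M.T@t
    return c+d*(z-c[2])/d[2]
def proj(n,P):
    K,M,t=cam(n); q=K@(M@np.asarray(P)+t); return q[:2]/q[2]
def tool(s=None):
    s=s or readout.get_state(); w,x,y,z=s['ee_rot']; T=np.eye(4)
    T[:3,:3]=R.from_quat([x,y,z,w]).as_matrix(); T[:3,3]=s['position']; return T
def wproj(P,T):
    p=vision.camera_params('wrist'); C=T@p['hand_eye']; q=C[:3,:3].T@(np.asarray(P)-C[:3,3])
    th=np.arctan2(np.hypot(q[0],q[1]),q[2]); u=q[:2]/np.hypot(q[0],q[1])*th; K=p['intrinsics']
    return np.array([K[0,0]*u[0]+K[0,2],K[1,1]*u[1]+K[1,2]])
def wray(px,T):
    p=vision.camera_params('wrist');K=p['intrinsics'];C=T@p['hand_eye']
    u=np.array([(px[0]-K[0,2])/K[0,0],(px[1]-K[1,2])/K[1,1]]);th=np.hypot(*u);u=u/th
    return C[:3,3],C[:3,:3]@np.array([u[0]*np.sin(th),u[1]*np.sin(th),np.cos(th)])
def wback(px,T,z):
    c,d=wray(px,T); return c+d*(z-c[2])/d[2]
def tri(rays):
    A=0;b=0
    for c,d in rays:
        P=np.eye(3)-np.outer(d,d)/(d@d);A=A+P;b=b+P@c
    return np.linalg.solve(A,b)
def ray(n,px):
    K,M,t=cam(n); return -M.T@t, M.T@np.linalg.solve(K,[px[0],px[1],1])
def crop(img,x0,y0,x1,y1,k): return cv2.resize(img[y0:y1,x0:x1],None,fx=k,fy=k,interpolation=cv2.INTER_CUBIC)
def go(pos,Rm):
    """tool-frame shift mm and turn in 6deg units from current pose to pos,Rm"""
    T=tool(); d=T[:3,:3].T@(np.asarray(pos)-T[:3,3])*1000; r=R.from_matrix(T[:3,:3].T@Rm).as_rotvec(degrees=True)/6
    return d.round(1),r.round(2)
E
python3 - <<'E'
from h import *
a=cv2.imread('pics/top0.png'); b=cv2.imread('pics/scene0.png')
c1=crop(a,160,140,400,300,3.3); c1=c1[:,:790]
cv2.imwrite('pics/c1.png',c1)
cv2.imwrite('pics/c2.png',crop(b,220,150,420,310,4)[:600])
for n in('top','scene'):
    K,M,t=cam(n);print(n,-M.T@t)
for nm,px,z in [('barL',(188,238),.16),('barR',(357,243),.16),('tubTL',(383,244),.055),('tubTR',(506,251),.055),('tubBR',(503,326),.055),('tubBL',(380,319),.055),
 ('hold',(412,208),.034),('tape',(301,163),.02),('tab',(280,183),.16)]: print(nm,back('top',px,z).round(3))
E
```

```text
top [0.35447915 0.04251403 1.15266235]
scene [ 1.28104497 -0.72354286  0.9711296 ]
barL [0.545 0.311 0.16 ]
barR [ 0.561 -0.037  0.16 ]
tubTL [ 0.585 -0.105  0.055]
tubTR [ 0.59  -0.385  0.055]
tubBR [ 0.42  -0.378  0.055]
tubBL [ 0.415 -0.106  0.055]
hold [ 0.681 -0.172  0.034]
tape [0.778 0.099 0.02 ]
tab [0.678 0.133 0.16 ]
```

View pics/c1.png

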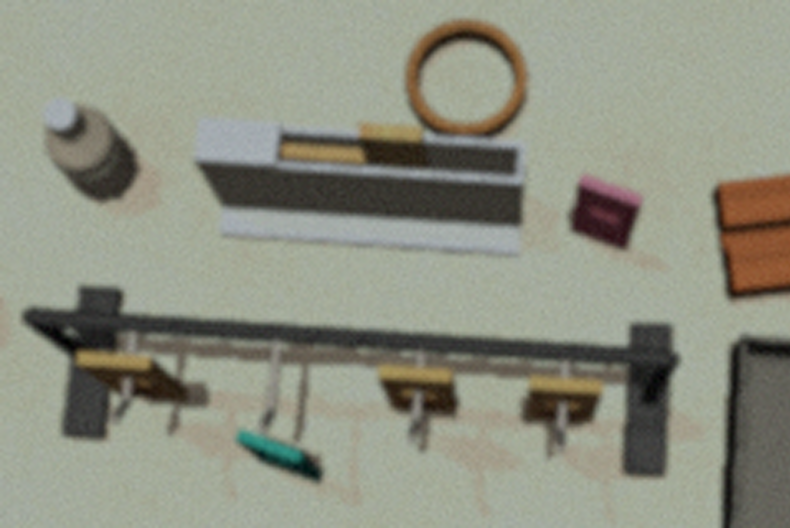

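View pics/c2.png

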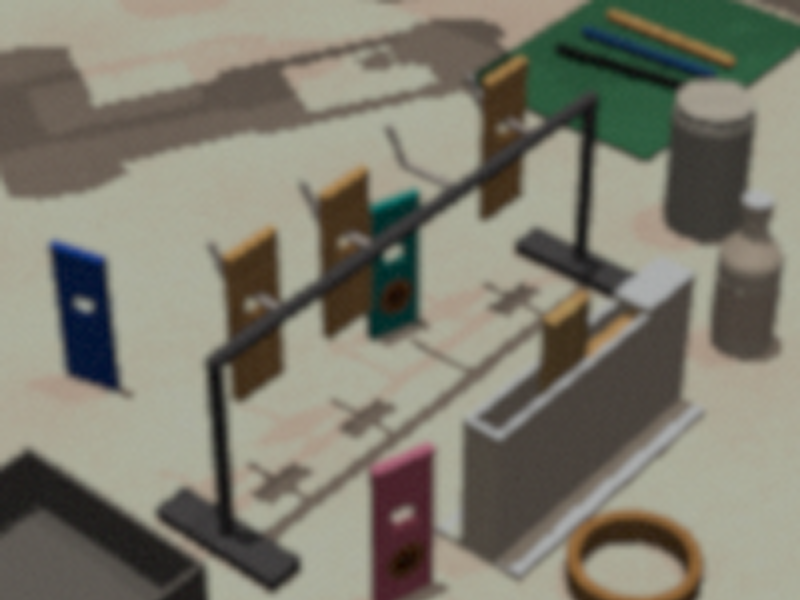

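```bash
cat > geo.py <<'E'
from h import *
from scipy.optimize import least_squares
def c1(u,v): return np.array([160+u/3.3,140+v/3.3])
def c2(u,v): return np.array([220+u/4,150+v/4])
def fit(obs,x0):
    def P(p,l): c,s=np.cos(p[2]),np.sin(p[2]); return np.array([p[0]+c*l[0]-s*l[1],p[1]+s*l[0]+c*l[1],l[2]])
    f=lambda p: np.concatenate([proj(n,P(p,l))-px for n,px,l in obs])
    r=least_squares(f,x0,loss='soft_l1'); return r.x,r.fun.reshape(-1,2).round(1),lambda l:P(r.x,l)
E
python3 - <<'E'
from geo import *
p,e,F=fit([('top',c1(32,317),(0,-.2,.163)),('top',c1(672,358),(0,.2,.163)),('scene',c2(215,360),(0,.2,.163)),('scene',c2(592,98),(0,-.2,.163)),
 ('scene',c2(390,130),(.064,-.045,.184)),('scene',c2(305,185),(.064,.045,.184)),('scene',c2(212,245),(.064,.135,.184)),
 ('scene',c2(230,530),(0,.2,.012)),('scene',c2(585,255),(0,-.2,.012))],[.55,.15,3.14])
print('rack',p.round(4),e.tolist())
for y in(-.135,-.045,.045,.135): print('hook30',F((.034,y,.143)).round(3), proj('top',F((.03,y,.203))), 'scene',proj('scene',F((.03,y,.203))))
# bin
p,e,F=fit([('top',c1(203,120),(-.11,-.015,.119)),('top',c1(197,162),(-.11,.015,.119)),('top',c1(523,143),(.11,-.015,.114)),('top',c1(523,182),(.11,.015,.114)),
 ('scene',c2(468,420),(.11,.015,.114)),('scene',c2(500,437),(.11,-.015,.114)),('scene',c2(692,272),(-.11,-.015,.119)),('top',c1(278,135),(-.055,-.012,.119))],[.67,.13,-1.57])
print('bin',p.round(4),e.tolist())
print('sign tab in bin',F((-.04+.045,0,.16)),'px top',proj('top',F((.005,0,.16))))
print('tab top tri',tri([ray('top',c1(392,130)),ray('scene',c2(567,298))]))
for nm,px in (('turq',(c1(280,452),c2(395,205))),('pl1',(c1(118,357),c2(505,70))),('pl3',(c1(418,373),c2(345,180))),('pl4',(c1(565,382),c2(250,240))),('blue',(np.array([326,333]),c2(78,250))),('pink',(c1(607,190),c2(402,460)))):
    print(nm,tri([ray('top',px[0]),ray('scene',px[1])]).round(3))
E
```

```text
rack [0.5526 0.1498 3.1498] [[-0.3, -2.6], [-0.3, -2.1], [-0.2, -0.6], [-0.2, -1.1], [-0.2, -0.6], [-0.4, -0.4], [-0.2, -0.3], [-0.6, 0.4], [-1.2, 0.7]]
hook30 [0.517 0.285 0.143] [194.67860341 246.12334606] scene [346.67607351 167.18424185]
hook30 [0.518 0.195 0.143] [240.28147304 249.15460983] scene [326.71677467 180.38366757]
hook30 [0.519 0.105 0.143] [285.94836377 252.19012914] scene [305.19535752 194.61614884]
hook30 [0.52  0.015 0.143] [331.67941051 255.22991296] scene [281.92096405 210.00790334]
bin [ 0.6978  0.16   -1.671 ] [[-2.2, 1.0], [2.5, -24.4], [-0.9, 11.5], [1.4, -13.1], [7.2, 4.4], [-9.3, -5.5], [-1.3, -1.7], [-0.2, -0.7]]
sign tab in bin [0.6972593  0.15498799 0.16      ] px top [270.36623433 173.46493974]
tab top tri [0.68550312 0.13702353 0.16425586]
turq [0.483 0.198 0.112]
pl1 [0.519 0.284 0.201]
pl3 [0.523 0.105 0.201]
pl4 [0.523 0.016 0.202]
blue [0.371 0.008 0.127]
pink [ 0.67  -0.006  0.114]
```

```bash
python3 - <<'E'
from geo import *
p,e,F=fit([('top',c1(203,120),(-.11,.015,.119)),('top',c1(197,162),(-.11,-.015,.119)),('top',c1(523,143),(.11,.015,.114)),('top',c1(523,182),(.11,-.015,.114)),
 ('scene',c2(468,420),(.11,-.015,.114)),('scene',c2(500,437),(.11,.015,.114)),('scene',c2(692,272),(-.11,.015,.119)),('top',c1(278,135),(-.055,.012,.119))],[.67,.13,-1.57])
print('bin',p.round(4),e.tolist()); print('sign tab in bin',F((.005,0,.16)))
# hook path: coordinates X out from bar, Z up, mm
wire=np.array([(x,160.) for x in np.arange(0,50,1)]+[(50+t*.5,160+t*.866) for t in np.arange(0,28,1)])
def sd(q,lo,hi): # signed dist to box
    d=np.maximum(lo-q,q-hi); return np.hypot(*np.maximum(d,0).T)+np.minimum(d.max(1),0)
def clear(c,th):
    a=np.radians(th); n=np.array([np.cos(a),np.sin(a)]); u=np.array([-np.sin(a),np.cos(a)]) # n: outward face normal, u: up of plaque (top to bar)
    w=wire-c; q=np.c_[w@n,w@u]
    return min(sd(q,np.array([-4,20.]),np.array([4,60.])).min(),sd(q,np.array([-4,-60.]),np.array([4,4.])).min())-3
G=np.arange(-6,6.1,.5)
for th in (30,35,40):
    a=np.radians(th);n=np.array([np.cos(a),np.sin(a)]);u=np.array([-np.sin(a),np.cos(a)])
    print('tilt',th)
    for X in (30,38,44,48,50,52,56,60,64,70):
        zb=160 if X<=50 else 160+(X-50)*1.732
        best=max((clear(np.array([X,zb+g])-12*u,th),g) for g in G)
        print(X,zb.__round__(1),'slotcentre dz',best[1],'clr',round(best[0],2))
E
```

```text
bin [ 0.6842  0.1597 -1.5474] [[-1.6, -0.2], [-1.0, 0.1], [0.9, -1.4], [0.3, -0.2], [-1.9, -0.8], [-0.5, -0.1], [-0.7, -1.2], [0.4, -2.2]]
sign tab in bin [0.6842874  0.15474118 0.16      ]
tilt 30
30 160 slotcentre dz 0.0 clr 1.95
38 160 slotcentre dz 0.0 clr 1.95
44 160 slotcentre dz 0.0 clr 1.95
48 160 slotcentre dz 1.0 clr 2.95
50 160 slotcentre dz 2.0 clr 2.93
52 163.5 slotcentre dz 0.5 clr 2.18
56 170.4 slotcentre dz 0.0 clr 1.95
60 177.3 slotcentre dz 0.0 clr 1.95
64 184.2 slotcentre dz -2.5 clr 3.19
70 194.6 slotcentre dz 6.0 clr 7.26
tilt 35
30 160 slotcentre dz 0.0 clr 1.26
38 160 slotcentre dz 0.0 clr 1.26
44 160 slotcentre dz 0.0 clr 1.26
48 160 slotcentre dz 1.5 clr 2.62
50 160 slotcentre dz 2.0 clr 3.26
52 163.5 slotcentre dz 0.5 clr 2.83
56 170.4 slotcentre dz 0.0 clr 2.56
60 177.3 slotcentre dz 0.0 clr 2.56
64 184.2 slotcentre dz -2.0 clr 3.57
70 194.6 slotcentre dz 6.0 clr 8.22
tilt 40
30 160 slotcentre dz 0.0 clr 0.56
38 160 slotcentre dz 0.0 clr 0.56
44 160 slotcentre dz 0.5 clr 0.77
48 160 slotcentre dz 2.0 clr 2.18
50 160 slotcentre dz 2.5 clr 3.06
52 163.5 slotcentre dz 0.5 clr 3.25
56 170.4 slotcentre dz 0.0 clr 3.17
60 177.3 slotcentre dz 0.0 clr 3.17
64 184.2 slotcentre dz -1.5 clr 3.9
70 194.6 slotcentre dz 6.0 clr 9.07
```

```bash
python3 -m handwheel '[[[0,0,-50],[0,0,0],0.3],[[0,0,-50],[0,0,0],0.3],[[-40,-31,0],[0,0,0],0.3],[[-40,-31,0],[0,0,0],0.3],[[-40,-31,0],[0,0,0],0.3],[[-40,-31,0],[0,0,0],0.3],[[-40,-31,0],[0,0,0],0.3],[[-40,-31,0],[0,0,0],0.3],[[-40,-31,0],[0,0,0],0.3],[[-40,-31,0],[0,0,0],0.3],[[-40,-31,0],[0,0,0],0.3],[[-40,-31,0],[0,0,0],0.3],[[-40,-31,0],[0,0,0],0.3],[[-40,-31,0],[0,0,0],0.3],[[0,0,0],[0,0,1],0.3],[[0,0,0],[0,0,1],0.3],[[0,0,0],[0,0,1],0.3],[[0,0,0],[0,0,1],0.3],[[0,0,0],[0,0,1],0.3],[[0,0,0],[0,0,1],0.3]]' 40
cat >> h.py <<'E'
def Rt(tilt,yaw=0):
    """tool y along world +x turned by yaw, tool x along +y, z down; tilt deg about tool x (+: fingertips towards robot)"""
    c,s=np.cos(np.radians(yaw)),np.sin(np.radians(yaw))
    B=np.array([[-s,c,0],[c,s,0],[0,0,-1]]).T
    return B@R.from_euler('x',tilt,degrees=True).as_matrix()
E
python3 - <<'E'
from h import *
s=readout.get_state();print(s['qpos'].round(2),s['width']);print(go([.522,.016,.26],Rt(0)))
E
```

```text
clock: 2.65
position: [0.5207, 0.0174, 0.3]
ee_rot: [-0.0, 0.479, 0.878, -0.0]
contact_force: [-0.0, 0.3, 0.4]
width: 0.0299
gripper_force: 0.0
[-0.1   0.15  1.43  0.    1.56 -0.67] 0.029938761891518315
(array([-1.9,  0.4, 40. ]), array([-0.01, -0.  ,  5.46]))
```

```bash
python3 -m handwheel '[[[-2,0,0],[0,0,0.91],0.3],[[0,0,0],[0,0,0.91],0.3],[[0,0,0],[0,0,0.91],0.3],[[0,0,0],[0,0,0.91],0.3],[[0,0,0],[0,0,0.91],0.3],[[0,0,0],[0,0,0.91],0.3],[[0,0,20],[0,0,0],0.3],[[0,0,20],[0,0,0],0.3],[[0,0,0],[0,0,0],0.3]]' 40
python3 - <<'E'
from h import *
T=tool();im=vision.get_image('wrist');np.save('T1.npy',T);print(T.round(3),readout.get_state()['qpos'].round(2))
for P in ([.522,.016,.203],[.522,.038,.203],[.522,-.006,.203],[.522,.105,.203],[.4886,.016,.184],[.553,.0,.16]):
    q=wproj(P,T);print(P,q);cv2.circle(im,tuple(int(a) for a in q),3,(0,0,255),1)
cv2.imwrite('pics/w1.png',im)
E
```

```text
clock: 3.78
position: [0.5207, 0.0158, 0.2587]
ee_rot: [-0.002, 0.706, 0.708, -0.001]
contact_force: [0.8, -0.4, 0.2]
width: 0.0295
gripper_force: 0.0
[[-0.004  1.    -0.004  0.521]
 [ 1.     0.004  0.001  0.016]
 [ 0.001 -0.004 -1.     0.259]
 [ 0.     0.     0.     1.   ]] [-0.1   0.17  1.5   0.    1.47 -0.11]
[0.522, 0.016, 0.203] [322.51698524 250.15361425]
[0.522, 0.038, 0.203] [322.7111098  217.09502879]
[0.522, -0.006, 0.203] [322.32270365 281.41107417]
[0.522, 0.105, 0.203] [323.25853361 110.11923646]
[0.4886, 0.016, 0.184] [274.88323933 241.52670023]
[0.553, 0.0, 0.16] [362.24073203 252.82018783]
```

View pics/w1.png

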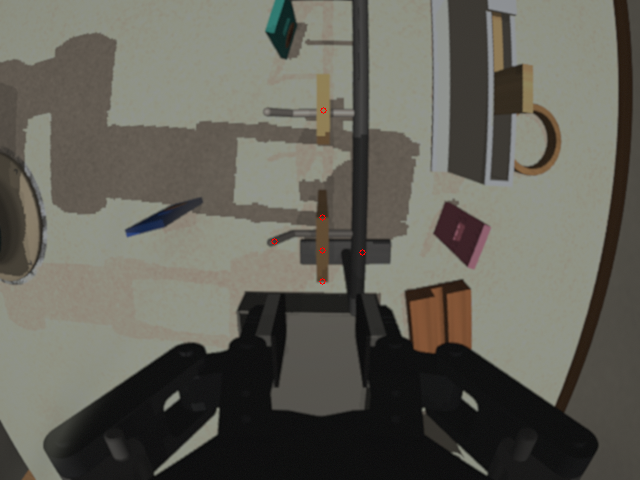

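```bash
python3 -m handwheel '[[[0,1,20],[0,0,0],0.3],[[0,0,20],[0,0,0],0.3],[[0,0,20],[0,0,0],0.3],[[0,0,20],[0,0,0],0.3],[[0,0,0],[0,0,0],0.3],[[0,0,0],[0,0,0],1],[[0,0,0],[0,0,0],1],[[0,0,0],[0,0,0],1],[[0,0,0],[0,0,0],1],[[0,0,0],[0,0,0],1]]' 40
cat > path.py <<'E'
# rows from present pose through the unhooking way-points; plaque slot centre is D mm below TCP (tool z)
from h import *
import sys,json
y=float(sys.argv[1]); D=float(sys.argv[2]); bar=.5526
T=tool(); yaw=0
W=[(30,160,0),(31,160,10),(33,160,20),(36,160,30),(42,160,31),(47,161,32),(50,162,32),(52,164,32),(56,170.5,32),(60,177.5,32),(64,183,32),(70,196,32),(80,216,32),(100,250,32)]
Pp,Rp=T[:3,3],T[:3,:3]
for X,Z,th in W:
    a=np.radians(th); u=np.array([np.sin(a),0,np.cos(a)])
    P=np.array([bar-X/1000,y,Z/1000])+u*D/1000; Rm=Rt(th)
    print((X,Z,th),(Rp.T@(P-Pp)*1000).round(1).tolist(),(R.from_matrix(Rp.T@Rm).as_rotvec(degrees=True)/6).round(2).tolist()); Pp,Rp=P,Rm
E
python3 path.py .016 23; python3 -c "
from h import *
s=readout.get_state();print(s['gripper_force'],s['width'],s['position'])"
```

```text
clock: 5.08
position: [0.523, 0.0157, 0.1805]
ee_rot: [0.0, 0.706, 0.708, 0.0]
contact_force: [-0.1, 0.1, 0.4]
width: -0.0
gripper_force: 0.0
(30, 160, 0) [0.3, -0.4, -2.5] [0.0, -0.0, 0.04]
(31, 160, 10) [0.0, 3.0, 0.3] [1.67, 0.0, 0.0]
(33, 160, 20) [0.0, 2.0, 0.7] [1.67, 0.0, 0.0]
(36, 160, 30) [0.0, 1.2, 1.4] [1.67, 0.0, 0.0]
(42, 160, 31) [0.0, -4.8, 3.0] [0.17, 0.0, 0.0]
(47, 161, 32) [0.0, -4.4, 1.7] [0.17, 0.0, 0.0]
(50, 162, 32) [0.0, -3.1, 0.7] [0.0, 0.0, 0.0]
(52, 164, 32) [0.0, -2.8, -0.6] [0.0, 0.0, 0.0]
(56, 170.5, 32) [0.0, -6.8, -3.4] [0.0, 0.0, 0.0]
(60, 177.5, 32) [0.0, -7.1, -3.8] [0.0, 0.0, 0.0]
(64, 183, 32) [0.0, -6.3, -2.5] [0.0, 0.0, 0.0]
(70, 196, 32) [0.0, -12.0, -7.8] [0.0, 0.0, 0.0]
(80, 216, 32) [0.0, -19.1, -11.7] [0.0, 0.0, 0.0]
(100, 250, 32) [0.0, -35.0, -18.2] [0.0, 0.0, 0.0]
0.0 -1.2666261377521052e-06 [0.52299586 0.01569739 0.18050507]
```

```bash
python3 - <<'E'
from h import *
w=vision.get_image('wrist');s=vision.get_image('scene')
cv2.imwrite('pics/m1.png',np.hstack([crop(w,200,60,400,320,2),crop(s,230,120,430,250,2)[:520].copy() if 0 else np.vstack([crop(s,230,130,430,260,2),np.zeros((260,400,3),np.uint8)])]))
E
```

```text
(no output)
```

View pics/m1.png

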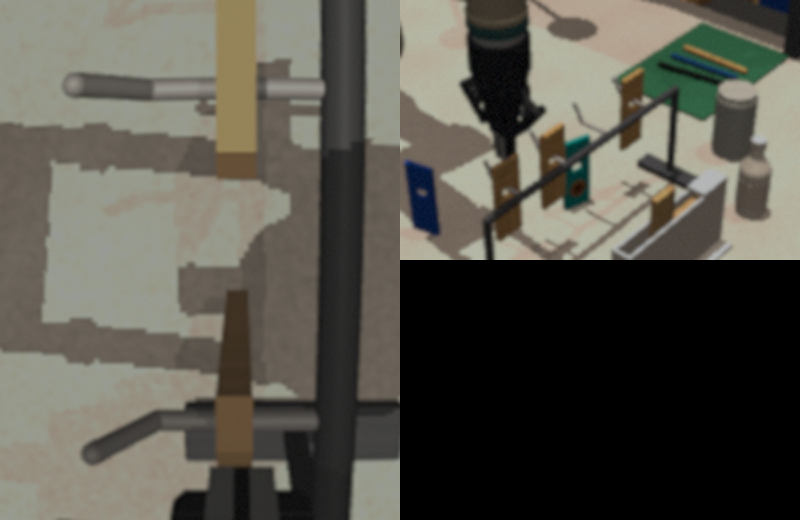

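```bash
python3 - <<'E'
from h import *
T=tool()
print('tcp',wproj(T[:3,3],T),'tcp+2cm back',wproj(T[:3,3]+[0,0,.02],T))
for P in ([.522,.016,.203],[.522,.038,.203],[.522,-.006,.203],[.522,.038,.083],[.486,.105,.184],[.4886,.016,.184],[.522,.105-.022,.203]): print(P,wproj(P,T).round(0))
E
```

```text
tcp [320.07001766 284.29545566] tcp+2cm back [320.05488586 301.47550552]
[0.522, 0.016, 0.203] [318. 303.]
[0.522, 0.038, 0.203] [318. 257.]
[0.522, -0.006, 0.203] [318. 344.]
[0.522, 0.038, 0.083] [319. 204.]
[0.486, 0.105, 0.184] [240. 104.]
[0.4886, 0.016, 0.184] [252. 286.]
[0.522, 0.08299999999999999, 0.203] [318. 152.]
```

```bash
python3 -m handwheel '[[[0,0,-15],[0,0,0],1],[[0,0,0],[0,0,0],0.44],[[0,0,0],[0,0,0],0.44],[[0,-1,12],[0,0,0],0.44],[[0,0,12],[0,0,0],0.44],[[0,0,0],[0,0,0],0.44]]' 40
python3 - <<'E'
from h import *
T=tool();print(T[:3,3])
for s in (0,10,20,30): print(s,[wproj((T@[x,0,-s/1000,1])[:3],T).round(0).tolist() for x in (0,.005,.011)])
im=vision.get_image('wrist');cv2.imwrite('pics/w2.png',crop(im,200,200,440,380,3))
E
```

```text
clock: 5.92
position: [0.5206, 0.0158, 0.1695]
ee_rot: [-0.002, 0.706, 0.708, -0.001]
contact_force: [0.3, -0.5, 0.1]
width: 0.0239
gripper_force: 0.0
[0.52059123 0.01582699 0.16952213]
0 [[320.0, 284.0], [320.0, 275.0], [320.0, 264.0]]
10 [[320.0, 292.0], [320.0, 283.0], [320.0, 271.0]]
20 [[320.0, 301.0], [320.0, 292.0], [320.0, 279.0]]
30 [[320.0, 312.0], [320.0, 301.0], [320.0, 288.0]]
```

View pics/w2.png

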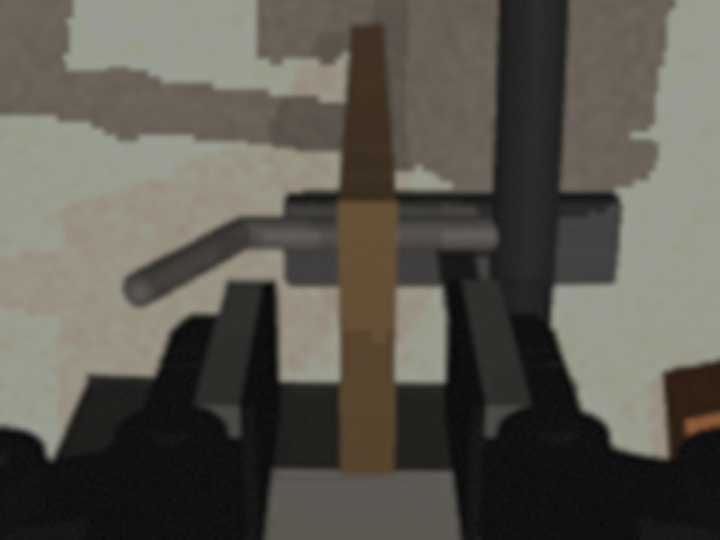

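```bash
python3 -m handwheel '[[[0,1,0],[0,0,0],0.6],[[0,0,0],[0,0,0],1],[[0,0,0],[0,0,0],1],[[0,0,0],[0,0,0],1],[[0,0,0],[0,0,0],1]]' 40
```

```text
clock: 6.6
position: [0.5233, 0.0157, 0.172]
ee_rot: [0.0, 0.706, 0.708, 0.0]
contact_force: [-0.1, 0.2, 3.5]
width: 0.0004
gripper_force: 2.4
```

```bash
python3 -m handwheel '[[[0,0,-10],[0,0,0],1],[[0,0,0],[0,0,0],0.44],[[0,0,0],[0,0,0],0.44],[[0,0,9],[0,0,0],0.44],[[0,0,9],[0,0,0],0.44],[[0,0,9],[0,0,0],0.44],[[0,0,9],[0,0,0],0.44],[[0,0,0],[0,0,0],0.44]]' 40
python3 -m handwheel '[[[0,0,0],[0,0,0],0.6],[[0,0,0],[0,0,0],1],[[0,0,0],[0,0,0],1],[[0,0,0],[0,0,0],1],[[0,0,0],[0,0,0],1]]' 40;  python3 path.py .016 -10
```

```text
clock: 7.6
position: [0.5223, 0.0158, 0.1443]
ee_rot: [-0.001, 0.706, 0.708, -0.001]
contact_force: [-0.6, -0.3, 0.5]
width: 0.0241
gripper_force: 0.0
clock: 8.22
position: [0.5233, 0.0157, 0.1457]
ee_rot: [0.0, 0.706, 0.708, 0.0]
contact_force: [1.0, 0.5, 1.7]
width: 0.0069
gripper_force: 45.1
(30, 160, 0) [0.3, -0.7, -4.3] [0.01, 0.0, 0.04]
(31, 160, 10) [0.0, -2.7, -0.2] [1.67, 0.0, 0.0]
(33, 160, 20) [0.0, -3.7, 0.2] [1.67, 0.0, 0.0]
(36, 160, 30) [0.0, -4.6, 0.9] [1.67, 0.0, 0.0]
(42, 160, 31) [0.0, -5.4, 3.0] [0.17, 0.0, 0.0]
(47, 161, 32) [0.0, -5.0, 1.7] [0.17, 0.0, 0.0]
(50, 162, 32) [0.0, -3.1, 0.7] [0.0, 0.0, 0.0]
(52, 164, 32) [0.0, -2.8, -0.6] [0.0, 0.0, 0.0]
(56, 170.5, 32) [0.0, -6.8, -3.4] [0.0, 0.0, 0.0]
(60, 177.5, 32) [0.0, -7.1, -3.8] [0.0, 0.0, 0.0]
(64, 183, 32) [0.0, -6.3, -2.5] [0.0, 0.0, 0.0]
(70, 196, 32) [0.0, -12.0, -7.8] [0.0, 0.0, 0.0]
(80, 216, 32) [0.0, -19.1, -11.7] [0.0, 0.0, 0.0]
(100, 250, 32) [0.0, -35.0, -18.2] [0.0, 0.0, 0.0]
```

```bash
python3 -m handwheel '[[[0,-0.5,-4.5],[0,0,0],1],[[0,-1.3,-0.2],[0.83,0,0],1],[[0,-1.4,0],[0.84,0,0],1],[[0,-1.8,0],[0.83,0,0],1],[[0,-1.9,0.2],[0.84,0,0],1],[[0,-2.3,0.4],[0.83,0,0],1],[[0,-2.3,0.5],[0.84,0,0],1],[[0,0,0],[0,0,0],1]]' 40;  python3 path.py .016 -10 | tail -11 | head -2; python3 -c "
from h import *
s=readout.get_state();print(s['qpos'].round(2));print(go([.5526-.036-.010*.5,.016,.16-.01*.866],Rt(30)))"
```

```text
clock: 9.22
position: [0.5122, 0.0156, 0.1502]
ee_rot: [-0.184, 0.681, 0.684, -0.184]
contact_force: [-0.5, -0.4, -0.6]
width: 0.0073
gripper_force: 45.2
(36, 160, 30) [0.0, -4.6, 0.9] [1.67, 0.0, 0.0]
(42, 160, 31) [0.0, -5.4, 3.0] [0.17, 0.0, 0.0]
[-0.07  0.54  1.34 -0.04  1.79 -0.08]
(array([ 0.4, -1.1, -0.7]), array([-0.03,  0.02,  0.03]))
```

```bash
python3 -m handwheel '[[[0,-3.2,1.1],[0.1,0,0],1],[[0,-3.3,1.2],[0.1,0,0],1],[[0,-5,1.7],[0.15,0,0],1],[[0,-3.1,0.7],[0,0,0],1],[[0,-2.8,-0.6],[0,0,0],1],[[0,-6.8,-3.4],[0,0,0],1],[[0,-7.1,-3.8],[0,0,0],1],[[0,-6.3,-2.5],[0,0,0],1],[[0,0,0],[0,0,0],1]]' 40;  python3 -m handwheel '[[[0,-12,-8],[0,0,0],1],[[0,-19,-12],[0,0,0],1],[[0,-17,-9],[0,0,0],1],[[0,-17,-9],[0,0,0],1],[[0,0,0],[0,0,0],1]]' 40
```

```text
clock: 10.35
position: [0.4826, 0.0156, 0.1769]
ee_rot: [-0.195, 0.678, 0.681, -0.196]
contact_force: [0.8, 0.2, -0.6]
width: 0.0072
gripper_force: 45.0
clock: 10.98
position: [0.4477, 0.0154, 0.2448]
ee_rot: [-0.194, 0.678, 0.681, -0.195]
contact_force: [0.3, 0.3, 0.9]
width: 0.0073
gripper_force: 45.0
```

```bash
python3 -m handwheel '[[[-42.5,0,0],[-0.98,0,0],1],[[-42.5,0,0],[-0.98,0,0],1],[[-42.5,0,0],[-0.98,0,0],1],[[-42.5,0,0],[-0.98,0,0],1],[[0,0,0],[-0.98,0,0],1],[[0,0,0],[-0.98,0,0],1],[[0,0,0],[-0.98,0,0],1],[[0,0,0],[-0.98,0,0],1],[[0,0,0],[-0.98,0,0],1],[[0,0,0],[-0.98,0,0],1],[[0,0,0],[-0.98,0,0],1],[[0,0,0],[-0.98,0,0],1],[[0,0,0],[-0.98,0,0],1],[[0,0,0],[-0.98,0,0],1],[[0,0,0],[0,0,0],1]]' 40
python3 - <<'E'
from h import *
print(readout.get_state()['qpos'].round(2))
im=vision.get_image('top');cv2.imwrite('pics/top1.png',im)
cv2.imwrite('pics/top1c.png',crop(im,340,150,540,340,3))
print(go([.505,-.155,.15],Rt(-50)));print(go([.5206,-.155,.047],Rt(-50)))
E
```

```text
clock: 12.85
position: [0.4467, -0.1543, 0.2407]
ee_rot: [0.297, 0.642, 0.64, 0.3]
contact_force: [-0.1, -0.0, -0.2]
width: 0.0073
gripper_force: 45.0
[-1.16 -0.22  2.3   1.04  0.96 -1.74]
(array([ -0.2, -33.8, 103.1]), array([ 0.  , -0.02, -0.01]))
(array([  -0.5, -102.7,  181.2]), array([ 0.  , -0.02, -0.01]))
```

View pics/top1c.png

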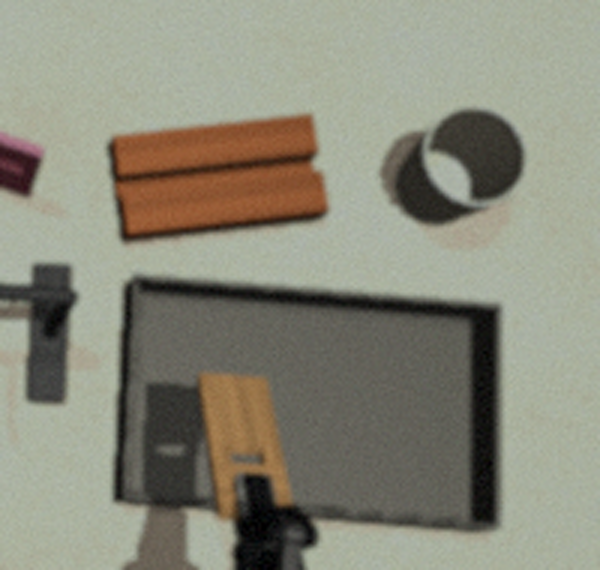

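```bash
python3 -m handwheel '[[[0,-14,25],[0,0,0],1],[[0,-14,25],[0,0,0],1],[[0,-14,25],[0,0,0],1],[[0,-14,25],[0,0,0],1],[[0,-14,25],[0,0,0],1],[[0,-14,25],[0,0,0],1],[[0,-12,19],[0,0,0],1],[[0,-6,10],[0,0,0],1],[[0,0,0],[0,0,0],1]]' 40
python3 - <<'E'
from h import *
print(readout.get_state()['qpos'].round(2)); print(go([.5206,-.155,.044],Rt(-50)))
E
```

```text
clock: 14.02
position: [0.524, -0.1574, 0.0646]
ee_rot: [0.29, 0.641, 0.644, 0.3]
contact_force: [-0.1, -0.3, -0.6]
width: 0.0071
gripper_force: 45.0
[-0.88  0.3   2.5   1.93  0.69 -2.7 ]
(array([  2.2, -17.8,  10.9]), array([-0.11, -0.13, -0.01]))
```

```bash
python3 -m handwheel '[[[0,4,-12],[1,0,0],1],[[0,4,-12],[1,0,0],1],[[0,0,0],[1,0,0],1],[[0,0,0],[1,0,0],1],[[0,0,0],[0,0,0],1]]' 40
python3 - <<'E'
from h import *
print(readout.get_state()['qpos'].round(2)); print(go([.53,-.155,.050],Rt(-26)))
E
```

```text
clock: 14.65
position: [0.5172, -0.1406, 0.0748]
ee_rot: [0.187, 0.666, 0.685, 0.228]
contact_force: [0.3, -0.3, -0.5]
width: 0.007
gripper_force: 45.0
[-0.72  0.16  2.26  1.02  0.51 -1.61]
(array([-16.1,  -3.5,  26.7]), array([ 1.36, -0.59,  0.13]))
```

```bash
python3 -m handwheel '[[[-8,0,0],[0.7,-0.3,0.06],1],[[-8,0,0],[0.66,-0.29,0.06],1],[[0,0,0],[0,0,0],1]]' 40
python3 - <<'E'
from h import *
print(readout.get_state()['qpos'].round(2)); print(go([.53,-.155,.060],Rt(-26)));print(go([.54,-.155,.060],Rt(-40)))
E
```

```text
clock: 15.02
position: [0.5168, -0.1546, 0.0724]
ee_rot: [0.158, 0.688, 0.689, 0.163]
contact_force: [-0.5, -0.4, 0.4]
width: 0.0074
gripper_force: 45.0
[-0.62  0.16  2.16  0.56  0.51 -1.07]
(array([-0.5,  6.4, 16.9]), array([ 0.03, -0.07,  0.01]))
(array([-0.5, 15.4, 21.3]), array([-2.3 , -0.07, -0.  ]))
```

```bash
python3 -m handwheel '[[[0,13,-27],[0,0,0],1],[[0,13,-27],[0,0,0],1],[[0,0,0],[0.98,0,0],1],[[0,0,0],[0.98,0,0],1],[[0,0,0],[0.98,0,0],1],[[0,0,0],[0.98,0,0],1],[[0,0,0],[0.98,0,0],1],[[0,0,0],[0.98,0,0],1],[[0,0,0],[0.98,0,0],1],[[0,0,0],[0.98,0,0],1],[[0,0,0],[0.98,0,0],1],[[0,0,0],[0.98,0,0],1],[[0,0,0],[0.98,0,0],1],[[0,0,0],[0.98,0,0],1],[[0,0,0],[0.98,0,0],1],[[0,0,0],[0,0,0],1]]' 40
python3 - <<'E'
from h import *
print(readout.get_state()['qpos'].round(2)); print(go([.479,-.155,.080],Rt(50)));print(go([.479,-.155,.045],Rt(50)))
E
```

```text
clock: 17.02
position: [0.5145, -0.1539, 0.1277]
ee_rot: [-0.309, 0.636, 0.642, -0.297]
contact_force: [-0.5, 0.2, -0.1]
width: 0.0072
gripper_force: 45.0
[-0.27  0.81  1.1  -0.23  2.09 -0.31]
(array([-2. , 14.4, 57.7]), array([-0.11, -0.11,  0.15]))
(array([-2.7, 41.4, 79.9]), array([-0.11, -0.11,  0.15]))
```

```bash
python3 -m handwheel '[[[-0.5,3,12],[-0.1,-0.1,0.15],1],[[-0.5,3,12],[0,0,0],1],[[-0.5,3,12],[0,0,0],1],[[-0.5,3,12],[0,0,0],1],[[-0.5,3,10],[0,0,0],1],[[0,7,6],[0,0,0],1],[[0,7,6],[0,0,0],1],[[0,4,3],[0,0,0],1],[[0,4,3],[0,0,0],1],[[0,0,0],[0,0,0],1]]' 40
python3 - <<'E'
from h import *
print(readout.get_state()['qpos'].round(2)); print(go([.479,-.155,.045],Rt(50)))
E
```

```text
clock: 18.27
position: [0.4812, -0.1585, 0.0539]
ee_rot: [-0.295, 0.643, 0.639, -0.301]
contact_force: [0.9, -0.3, 0.2]
width: 0.0072
gripper_force: 45.0
[-0.28  0.82  1.27 -0.23  1.9  -0.25]
(array([3.6, 5.4, 7.4]), array([ 0.03,  0.06, -0.09]))
```

```bash
python3 -m handwheel '[[[1,3,3.5],[0,0,0],1],[[1,3,3],[0,0,0],1],[[0,0,0],[0,0,0],1]]' 40; python3 -m handwheel '[[[0,0,0],[0,0,0],0.5],[[0,0,0],[0,0,0],0.4],[[0,0,0],[0,0,0],0.2],[[0,0,0],[0,0,0],0.2],[[0,0,-20],[0,0,0],0.2],[[0,0,-20],[0,0,0],0.2],[[0,0,-20],[0,0,0],0.2],[[0,0,-30],[0,0,0],0.2],[[0,-30,-30],[0,0,0],0.2],[[0,0,0],[0,0,0],0.2]]' 40
python3 - <<'E'
from h import *
print(readout.get_state()['qpos'].round(2))
im=vision.get_image('wrist');cv2.imwrite('pics/w3.png',im)
E
```

```text
clock: 18.65
position: [0.4799, -0.1568, 0.0468]
ee_rot: [-0.294, 0.643, 0.639, -0.302]
contact_force: [1.6, 0.3, 5.8]
width: 0.0071
gripper_force: 45.8
clock: 19.9
position: [0.5538, -0.1558, 0.1485]
ee_rot: [-0.292, 0.645, 0.64, -0.3]
contact_force: [0.1, -0.4, -0.5]
width: 0.0342
gripper_force: 0.0
[-0.26  0.84  0.96 -0.25  2.18 -0.3 ]
```

View pics/w3.png

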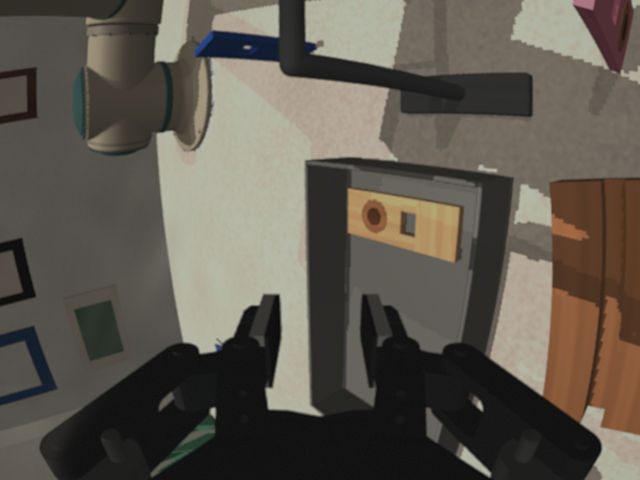

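```bash
python3 -m handwheel '[[[0,-38,-32],[0,0,0],0.44],[[0,-38,-32],[0,0,0],0.44],[[29,0,0],[-0.92,0,0],0.44],[[29,0,0],[-0.92,0,0],0.44],[[29,0,0],[-0.92,0,0],0.44],[[29,0,0],[-0.92,0,0],0.44],[[29,0,0],[-0.92,0,0],0.44],[[29,0,0],[-0.92,0,0],0.44],[[29,0,0],[-0.92,0,0],0.44],[[29,0,0],[-0.92,0,0],0.44],[[29,0,0],[-0.92,0,0],0.44],[[0,0,0],[0,0,0],0.44]]' 40
python3 - <<'E'
from h import *
print(readout.get_state()['qpos'].round(2)); print(go([.522,.105,.21],Rt(0)))
E
```

```text
clock: 21.45
position: [0.5498, 0.1082, 0.2418]
ee_rot: [0.002, 0.707, 0.707, -0.005]
contact_force: [0.3, -0.5, -0.5]
width: 0.0236
gripper_force: 0.0
[ 0.08  0.24  1.46 -0.01  1.45  0.08]
(array([ -2.8, -27.6,  32. ]), array([-0.04,  0.1 ,  0.01]))
```

```bash
python3 -m handwheel '[[[-3,-27,0],[0,0.1,0],0.44],[[0,-1,15],[0,0,0],0.44],[[0,0,15],[0,0,0],0.44],[[0,0,0],[0,0,0],0.44]]' 40; python3 - <<'E'
from h import *
T=tool();print(T[:3,3]);print(go([.522,.105,.1455],Rt(0)))
im=vision.get_image('wrist')
# bright wood mask along the top edge of the plaque, hook3 region
u=wproj([.522,.105,.203],T);v=wproj([.522,.127,.203],T);print('pred centre',u,'edge',v, wproj([.518,.127,.203],T)[0],wproj([.526,.127,.203],T)[0])
hsv=cv2.cvtColor(im,cv2.COLOR_BGR2HSV)
for r in range(int(v[1])+3,int(u[1]),8):
    m=[c for c in range(280,360) if hsv[r,c,1]>90 and 8<hsv[r,c,0]<28]; print(r,m[:1],m[-1:],len(m))
E
```

```text
clock: 21.95
position: [0.5241, 0.1031, 0.2097]
ee_rot: [-0.002, 0.708, 0.706, -0.003]
contact_force: [0.6, -0.7, -0.7]
width: 0.0236
gripper_force: 0.0
[0.52409019 0.10311671 0.20967204]
(array([ 2. , -1.7, 64.2]), array([-0.07,  0.01, -0.02]))
pred centre [316.16392492 275.93951128] edge [315.91294857 235.45604386] 307.9910183210312 323.84121178409765
238 [308] [322] 15
246 [308] [322] 15
254 [309] [322] 14
262 [309] [322] 14
270 [309] [322] 14
```

```bash
python3 -m handwheel '[[[2,-1.5,16],[0,0,0],0.44],[[0,0,16],[0,0,0],0.44],[[0,0,16],[0,0,0],0.44],[[0,0,16],[0,0,0],0.44],[[0,0,0],[0,0,0],0.44],[[0,0,0],[0,0,0],0.7],[[0,0,0],[0,0,0],1],[[0,0,0],[0,0,0],1],[[0,0,0],[0,0,0],1],[[0,0,0],[0,0,0],1]]' 40;  python3 path.py .105 -9.5 | head -4
```

```text
clock: 23.25
position: [0.5233, 0.1055, 0.1487]
ee_rot: [-0.0, 0.708, 0.707, -0.001]
contact_force: [0.3, -0.3, 1.6]
width: 0.0068
gripper_force: 42.1
(30, 160, 0) [-0.5, -0.7, -1.8] [-0.01, 0.01, -0.02]
(31, 160, 10) [0.0, -2.6, -0.1] [1.67, 0.0, 0.0]
(33, 160, 20) [0.0, -3.6, 0.2] [1.67, 0.0, 0.0]
(36, 160, 30) [0.0, -4.5, 0.9] [1.67, 0.0, 0.0]
```

```bash
python3 -m handwheel '[[[0,-0.5,-5],[0,0,0],1],[[0,-1.2,-0.2],[0.83,0,0],1],[[0,-1.3,0],[0.84,0,0],1],[[0,-1.7,0],[0.83,0,0],1],[[0,-1.8,0.2],[0.84,0,0],1],[[0,-2.2,0.4],[0.83,0,0],1],[[0,-2.2,0.5],[0.84,0,0],1],[[0,0,0],[0,0,0],1]]' 40;  python3 -c "
from h import *
s=readout.get_state();print(s['qpos'].round(2));D=-.0063;print(go([.5526-.036+D*.5,.105,.16+D*.866],Rt(30)))"
```

```text
clock: 24.25
position: [0.5129, 0.1053, 0.1533]
ee_rot: [-0.184, 0.683, 0.682, -0.185]
contact_force: [-0.9, 0.3, -0.3]
width: 0.0071
gripper_force: 41.9
[0.05 0.55 1.31 0.03 1.81 0.05]
(array([-0.3, -0.1, -1.3]), array([-0.05,  0.  , -0.02]))
```

```bash
python3 -m handwheel '[[[0,-2.7,0.8],[0.1,0,0],1],[[0,-2.8,0.9],[0.1,0,0],1],[[0,-5,1.7],[0.15,0,0],1],[[0,-3.1,0.7],[0,0,0],1],[[0,-2.8,-0.6],[0,0,0],1],[[0,-6.8,-3.4],[0,0,0],1],[[0,-7.1,-3.8],[0,0,0],1],[[0,-6.3,-2.5],[0,0,0],1],[[0,0,0],[0,0,0],1]]' 40;  python3 -m handwheel '[[[0,-12,-8],[0,0,0],1],[[0,-19,-12],[0,0,0],1],[[0,-17,-9],[0,0,0],1],[[0,-17,-9],[0,0,0],1],[[0,0,0],[0,0,0],1]]' 40; python3 - <<'E'
from h import *
print(go([.51,-.245,.245],Rt(32)))
E
```

```text
clock: 25.38
position: [0.4836, 0.1056, 0.1811]
ee_rot: [-0.197, 0.68, 0.679, -0.197]
contact_force: [-1.8, 1.3, 0.3]
width: 0.0072
gripper_force: 41.8
clock: 26.0
position: [0.4497, 0.1058, 0.2483]
ee_rot: [-0.195, 0.68, 0.679, -0.195]
contact_force: [-0.2, 0.9, -0.2]
width: 0.0071
gripper_force: 42.0
(array([-350.7,   53.5,  -29.3]), array([-0.01, -0.  , -0.02]))
```

```bash
python3 -m handwheel '[[[0,-10,-17],[0,0,0],1],[[-39,7,-3],[0.33,0,0],1],[[-39,7,-3],[0.33,0,0],1],[[-39,7,-3],[0.33,0,0],1],[[-39,7,-3],[0.33,0,0],1],[[-39,7,-3],[0.33,0,0],1],[[-39,7,-3],[0.33,0,0],1],[[-39,7,-3],[0.34,0,0],1],[[-39,7,-3],[0.34,0,0],1],[[-39,7,-3],[0.34,0,0],1],[[0,0,0],[0,0,0],1]]' 40
cat > chk.py <<'E'
from h import *
import sys
a=cv2.imread('pics/top0.png');b=vision.get_image('top');cv2.imwrite(sys.argv[1],b)
for nm,(x0,y0,x1,y1) in dict(tubTR=(480,232,520,272),tubBR=(480,300,520,340),tubBL=(366,296,400,336),tubTL=(366,226,400,262),holdL=(368,186,400,232),holdR=(425,182,462,230)).items():
    m=cv2.matchTemplate(b[y0-30:y1+30,x0-30:x1+30],a[y0:y1,x0:x1],cv2.TM_CCOEFF_NORMED);_,v,_,l=cv2.minMaxLoc(m);print(nm,round(v,2),(l[0]-30,l[1]-30))
E
python3 chk.py pics/top2.png; python3 - <<'E'
from h import *
print(readout.get_state()['qpos'].round(2));print(go([.479,-.245,.10],Rt(50)),go([.479,-.245,.045],Rt(50)))
E
```

```text
clock: 27.38
position: [0.5152, -0.2481, 0.2431]
ee_rot: [-0.302, 0.641, 0.638, -0.301]
contact_force: [0.2, 0.8, -0.6]
width: 0.0071
gripper_force: 42.0
tubTR 0.65 (2, 0)
tubBR 0.8 (1, 2)
tubBL 0.8 (0, 0)
tubTL 0.33 (11, -9)
holdL 0.59 (11, -2)
holdR 0.54 (-12, 2)
[-0.37  0.77  0.88 -0.38  2.3  -0.51]
(array([  1.2,  88.3, 119.8]), array([-0.07, -0.03, -0.02])) (array([  1.2, 130.7, 154.8]), array([-0.07, -0.03, -0.02]))
```

```bash
python3 -m handwheel '[[[1,15,17],[0,0,0],1],[[0,15,17],[0,0,0],1],[[0,15,17],[0,0,0],1],[[0,15,17],[0,0,0],1],[[0,15,17],[0,0,0],1],[[0,15,17],[0,0,0],1],[[0,15,17],[0,0,0],1],[[0,9,11],[0,0,0],1],[[0,4,4],[0,0,0],1],[[0,0,0],[0,0,0],1]]' 40
python3 - <<'E'
from h import *
print(go([.483,-.245,.049],Rt(50)))
E
```

```text
clock: 28.68
position: [0.4875, -0.2443, 0.0704]
ee_rot: [-0.3, 0.641, 0.64, -0.301]
contact_force: [0.2, -0.5, -1.2]
width: 0.0073
gripper_force: 42.0
(array([-0.7, 13.6, 17.1]), array([-0.05, -0.  , -0.02]))
```

```bash
python3 -m handwheel '[[[0,5,6],[0,0,0],1],[[0,5,6],[0,0,0],1],[[0,3,4],[0,0,0],1],[[0,0,0],[0,0,0],1],[[0,0,0],[0,0,0],0.5],[[0,0,0],[0,0,0],0.4],[[0,0,0],[0,0,0],0.2],[[0,0,0],[0,0,0],0.2],[[0,0,-20],[0,0,0],0.2],[[0,0,-20],[0,0,0],0.2],[[0,0,-20],[0,0,0],0.2],[[0,0,-30],[0,0,0],0.2],[[0,-30,-30],[0,0,0],0.2],[[0,-38,-32],[0,0,0],0.44],[[0,-38,-32],[0,0,0],0.44],[[0,0,0],[0,0,0],0.44]]' 40
python3 - <<'E'
from h import *
cv2.imwrite('pics/w4.png',vision.get_image('wrist'))
print(readout.get_state()['qpos'].round(2)); print(go([.522,.284,.23],Rt(0)))
E
```

```text
clock: 30.68
position: [0.5579, -0.2446, 0.2534]
ee_rot: [-0.297, 0.643, 0.64, -0.299]
contact_force: [1.0, 0.3, -0.4]
width: 0.0241
gripper_force: 0.0
[-0.35  0.84  0.71 -0.4   2.39 -0.53]
(array([528.6,  -8.7,  40.4]), array([-8.34,  0.02, -0.03]))
```

```bash
python3 -m handwheel '[[[38,0,0],[-0.6,0,0],0.44],[[38,0,0],[-0.6,0,0],0.44],[[38,0,0],[-0.6,0,0],0.44],[[38,0,0],[-0.6,0,0],0.44],[[38,0,0],[-0.6,0,0],0.44],[[38,0,0],[-0.6,0,0],0.44],[[38,0,0],[-0.6,0,0],0.44],[[38,0,0],[-0.6,0,0],0.44],[[38,0,0],[-0.6,0,0],0.44],[[38,0,0],[-0.6,0,0],0.44],[[38,0,0],[-0.6,0,0],0.44],[[38,0,0],[-0.6,0,0],0.44],[[38,0,0],[-0.6,0,0],0.44],[[35,0,0],[-0.55,0,0],0.44],[[0,0,0],[0,0,0],0.44]]' 40
python3 - <<'E'
from h import *
print(readout.get_state()['qpos'].round(2)); print(go([.522,.284,.21],Rt(0)))
E
```

```text
clock: 32.6
position: [0.5558, 0.2867, 0.247]
ee_rot: [-0.002, 0.706, 0.708, -0.003]
contact_force: [-0.4, -1.0, 0.2]
width: 0.024
gripper_force: 0.0
[0.36 0.34 1.3  0.   1.51 0.36]
(array([ -2.6, -33.5,  37.2]), array([-0.06,  0.01,  0.02]))
```

```bash
python3 -m handwheel '[[[-2.5,-17,0],[0,0,0],0.44],[[0,-17,0],[0,0,0],0.44],[[0,0,18],[0,0,0],0.44],[[0,0,18],[0,0,0],0.44],[[0,0,0],[0,0,0],0.44]]' 40; python3 - <<'E'
from h import *
T=tool();print(T[:3,3]);print(go([.522,.284,.147],Rt(0)))
im=vision.get_image('wrist')
c=[.522,.284]
u=wproj([c[0],c[1],.203],T);v=wproj([c[0],c[1]+.022,.203],T);print('pred centre',u,'edge',v, wproj([.518,c[1]+.022,.203],T)[0],wproj([.526,c[1]+.022,.203],T)[0])
hsv=cv2.cvtColor(im,cv2.COLOR_BGR2HSV)
for r in range(int(v[1])-8,int(u[1]),5):
    m=[k for k in range(280,360) if hsv[r,k,1]>90 and 8<hsv[r,k,0]<28]; print(r,m[:1],m[-1:],len(m),im[r,int(u[0])])
E
```

```text
clock: 33.22
position: [0.5225, 0.2809, 0.2107]
ee_rot: [-0.002, 0.708, 0.706, -0.004]
contact_force: [0.5, -0.2, -0.0]
width: 0.0243
gripper_force: 0.0
[0.52254024 0.2808775  0.21072602]
(array([ 3.3, -0.1, 63.7]), array([-0.07,  0.03, -0.02]))
pred centre [319.14578426 272.98485459] edge [318.99520493 232.52978663] 311.0968065959439 326.897337308161
224 [303] [317] 15 [ 90 102 107]
229 [301] [317] 17 [ 91 102 106]
234 [301] [317] 17 [ 84  96 106]
239 [301] [317] 17 [ 90 101 102]
244 [301] [316] 16 [71 74 78]
249 [301] [316] 16 [67 72 75]
254 [302] [317] 16 [78 87 91]
259 [301] [317] 17 [59 67 73]
264 [301] [317] 17 [65 73 79]
269 [302] [317] 16 [68 77 83]
```

```bash
python3 - <<'E'
from h import *
T=tool();im=vision.get_image('wrist')
cv2.imwrite('pics/w5.png',crop(im,200,150,420,310,3.6))
for n,P in dict(tip=[.4874,.285,.184],bend=[.5014,.285,.16],bar=[.5514,.285,.16],end=[.55,.35,.16]).items(): q=wproj(P,T);print(n,q,(q-[200,150])*3.6)
E
```

```text
tip [258.38511039 259.00539266] [210.18639742 392.41941359]
bend [286.08087928 246.53673754] [309.89116542 347.53225515]
bar [364.3408707  246.46796182] [591.62713451 347.28466256]
end [364.45569593 143.47648152] [592.04050535 -23.48466654]
```

View pics/w5.png

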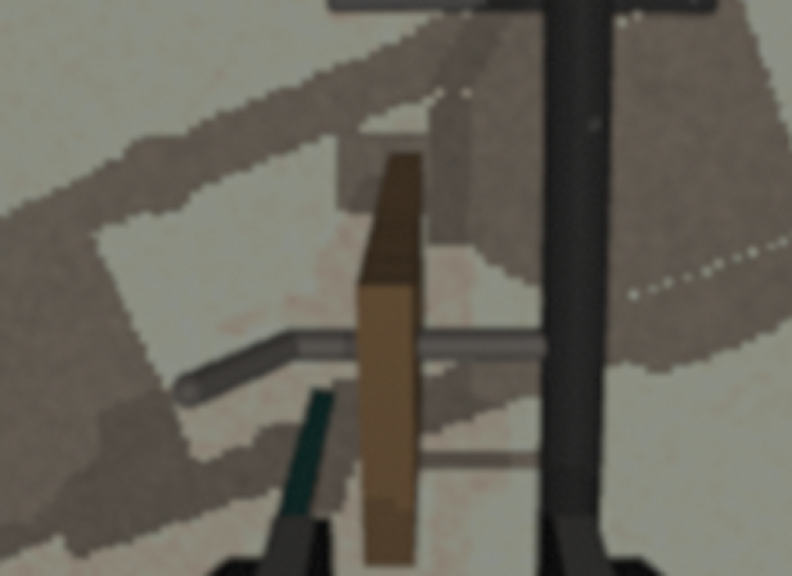

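```bash
sed -i 's/bar=.5526/bar=float(sys.argv[3])/' path.py; python3 -m handwheel '[[[5,-5,16],[0,0,0],0.44],[[0,0,16],[0,0,0],0.44],[[0,0,16],[0,0,0],0.44],[[0,0,16],[0,0,0],0.44],[[0,0,0],[0,0,0],0.44],[[0,0,0],[0,0,0],0.7],[[0,0,0],[0,0,0],1],[[0,0,0],[0,0,0],1],[[0,0,0],[0,0,0],1],[[0,0,0],[0,0,0],1]]' 40;  python3 path.py .286 -6.5 .549
```

```text
clock: 34.58
position: [0.519, 0.287, 0.1489]
ee_rot: [-0.001, 0.708, 0.706, -0.001]
contact_force: [-0.6, 0.2, 0.3]
width: 0.0071
gripper_force: 41.4
(30, 160, 0) [-1.1, 0.0, -4.6] [-0.03, 0.01, -0.02]
(31, 160, 10) [0.0, -2.1, -0.1] [1.67, 0.0, 0.0]
(33, 160, 20) [0.0, -3.1, 0.2] [1.67, 0.0, 0.0]
(36, 160, 30) [0.0, -3.9, 0.9] [1.67, 0.0, 0.0]
(42, 160, 31) [0.0, -5.3, 3.0] [0.17, 0.0, 0.0]
(47, 161, 32) [0.0, -4.9, 1.7] [0.17, 0.0, 0.0]
(50, 162, 32) [0.0, -3.1, 0.7] [0.0, 0.0, 0.0]
(52, 164, 32) [0.0, -2.8, -0.6] [0.0, 0.0, 0.0]
(56, 170.5, 32) [0.0, -6.8, -3.4] [0.0, 0.0, 0.0]
(60, 177.5, 32) [0.0, -7.1, -3.8] [0.0, 0.0, 0.0]
(64, 183, 32) [0.0, -6.3, -2.5] [0.0, 0.0, 0.0]
(70, 196, 32) [0.0, -12.0, -7.8] [0.0, 0.0, 0.0]
(80, 216, 32) [0.0, -19.1, -11.7] [0.0, 0.0, 0.0]
(100, 250, 32) [0.0, -35.0, -18.2] [0.0, 0.0, 0.0]
```

```bash
python3 -m handwheel '[[[0,0,-5],[0,0,0],1],[[0,-1,-0.1],[0.83,0,0],1],[[0,-1.1,0],[0.84,0,0],1],[[0,-1.5,0],[0.83,0,0],1],[[0,-1.6,0.2],[0.84,0,0],1],[[0,-1.9,0.4],[0.83,0,0],1],[[0,-2,0.5],[0.84,0,0],1],[[0,0,0],[0,0,0],1]]' 40;  python3 -c "
from h import *
s=readout.get_state();print(s['qpos'].round(2));D=-.0065;print(go([.549-.036+D*.5,.286,.16+D*.866],Rt(30)))"
```

```text
clock: 35.58
position: [0.5108, 0.2866, 0.1531]
ee_rot: [-0.184, 0.684, 0.681, -0.185]
contact_force: [0.5, -0.7, -0.7]
width: 0.007
gripper_force: 41.3
[0.29 0.62 1.18 0.15 1.85 0.3 ]
(array([-0.7, -1.5, -0.6]), array([-0.05,  0.  , -0.03]))
```

```bash
python3 -m handwheel '[[[0,-3.3,1.1],[0.1,0,0],1],[[0,-3.4,1.2],[0.1,0,0],1],[[0,-5,1.7],[0.15,0,0],1],[[0,-3.1,0.7],[0,0,0],1],[[0,-2.8,-0.6],[0,0,0],1],[[0,-6.8,-3.4],[0,0,0],1],[[0,-7.1,-3.8],[0,0,0],1],[[0,-6.3,-2.5],[0,0,0],1],[[0,0,0],[0,0,0],1]]' 40;  python3 -m handwheel '[[[0,-12,-8],[0,0,0],1],[[0,-19,-12],[0,0,0],1],[[0,-17,-9],[0,0,0],1],[[0,-17,-9],[0,0,0],1],[[0,0,0],[0,0,0],1]]' 40; python3 - <<'E'
from h import *
print(readout.get_state()['qpos'].round(2),go([.51,-.335,.255],Rt(50)))
E
```

```text
clock: 36.7
position: [0.4806, 0.2872, 0.1804]
ee_rot: [-0.197, 0.68, 0.679, -0.197]
contact_force: [1.1, -0.5, -0.6]
width: 0.0076
gripper_force: 41.3
clock: 37.33
position: [0.4458, 0.2875, 0.2486]
ee_rot: [-0.196, 0.68, 0.679, -0.196]
contact_force: [1.0, -0.3, -0.6]
width: 0.0071
gripper_force: 41.4
[0.32 0.5  1.18 0.18 1.99 0.35] (array([-622.4,   51.4,  -40.1]), array([ 2.98, -0.01, -0.01]))
```

```bash
python3 -m handwheel '[[[0,-16,-25],[0,0,0],1],[[-41.5,3.5,-2],[0.2,0,0],1],[[-41.5,3.5,-2],[0.2,0,0],1],[[-41.5,3.5,-2],[0.2,0,0],1],[[-41.5,3.5,-2],[0.2,0,0],1],[[-41.5,3.5,-2],[0.2,0,0],1],[[-41.5,3.5,-2],[0.2,0,0],1],[[-41.5,3.5,-2],[0.2,0,0],1],[[-41.5,3.5,-2],[0.2,0,0],1],[[-41.5,3.5,-2],[0.2,0,0],1],[[-41.5,3.5,-2],[0.2,0,0],1],[[-41.5,3.5,-2],[0.2,0,0],1],[[-41.5,3.5,-2],[0.2,0,0],1],[[-41.5,3.5,-2],[0.2,0,0],1],[[-41.5,3.5,-2],[0.2,0,0],1],[[-41.5,3.5,-2],[0.2,0,0],1],[[0,0,0],[0,0,0],1]]' 40; python3 chk.py pics/top3.png; python3 - <<'E'
from h import *
print(readout.get_state()['qpos'].round(2),go([.485,-.333,.07],Rt(50)),go([.483,-.333,.049],Rt(50)))
E
```

```text
clock: 39.45
position: [0.5037, -0.3384, 0.2623]
ee_rot: [-0.302, 0.641, 0.638, -0.301]
contact_force: [-0.6, -0.0, -0.4]
width: 0.0066
gripper_force: 41.3
tubTR 0.57 (-30, 30)
tubBR 0.59 (9, 23)
tubBL 0.7 (8, 0)
tubTL 0.15 (30, 22)
holdL 0.52 (30, -6)
holdR 0.6 (-2, -9)
[-0.47  0.8   0.77 -0.5   2.33 -0.68] (array([  3.3, 137.1, 137.6]), array([-0.08, -0.03, -0.02])) (array([  3.3, 152. , 152.5]), array([-0.08, -0.03, -0.02]))
```

```bash
python3 -c "
from h import *
cv2.imwrite('pics/top3c.png',crop(cv2.imread('pics/top3.png'),340,150,540,340,3.1))"
```

```text
(no output)
```

View pics/top3c.png

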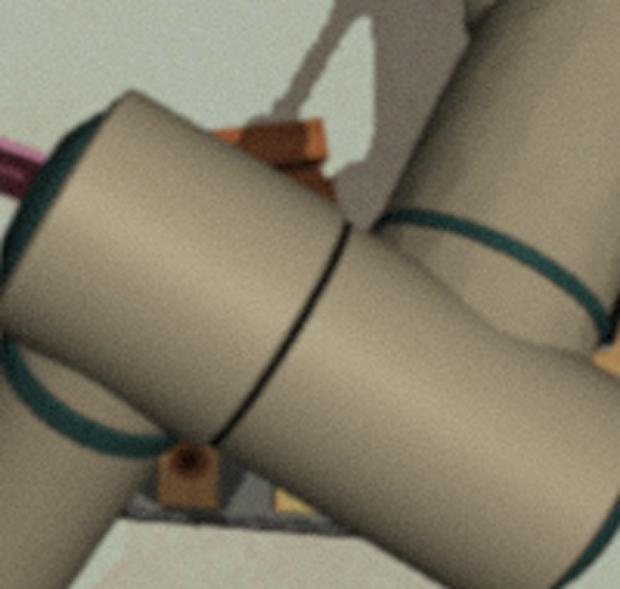

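```bash
python3 -m handwheel '[[[3,17,17],[0,0,0],1],[[0,17,17],[0,0,0],1],[[0,17,17],[0,0,0],1],[[0,17,17],[0,0,0],1],[[0,17,17],[0,0,0],1],[[0,17,17],[0,0,0],1],[[0,17,17],[0,0,0],1],[[0,11,10],[0,0,0],1],[[0,4,4],[0,0,0],1],[[0,0,0],[0,0,0],1]]' 40
python3 - <<'E'
from h import *
print(go([.483,-.333,.049],Rt(50)))
E
```

```text
clock: 40.75
position: [0.4873, -0.3323, 0.0775]
ee_rot: [-0.301, 0.641, 0.639, -0.301]
contact_force: [-0.6, 0.2, -0.1]
width: 0.0071
gripper_force: 41.4
(array([-0.7, 19.2, 21.5]), array([-0.06, -0.  , -0.02]))
```

```bash
python3 -m handwheel '[[[0,6,7],[0,0,0],1],[[0,6,7],[0,0,0],1],[[0,4,5],[0,0,0],1],[[0,3,3],[0,0,0],1],[[0,0,0],[0,0,0],1],[[0,0,0],[0,0,0],0.5],[[0,0,0],[0,0,0],0.4],[[0,0,0],[0,0,0],0.2],[[0,0,0],[0,0,0],0.2],[[0,0,-20],[0,0,0],0.2],[[0,0,-20],[0,0,0],0.2],[[0,0,-20],[0,0,0],0.2],[[0,0,-30],[0,0,0],0.2],[[0,-30,-30],[0,0,0],0.2],[[0,-38,-32],[0,0,0],0.2],[[0,-38,-32],[0,0,0],0.2],[[0,0,0],[0,0,0],0.2]]' 40
python3 - <<'E'
from h import *
print(readout.get_state()['qpos'].round(2)); print(go([.684,.143,.22],Rt(0)))
E
```

```text
clock: 42.88
position: [0.557, -0.3326, 0.2523]
ee_rot: [-0.297, 0.643, 0.639, -0.3]
contact_force: [0.1, -0.2, -0.2]
width: 0.0342
gripper_force: 0.0
[-0.44  0.9   0.58 -0.52  2.41 -0.7 ]
(array([476.1, 103.6, -77.2]), array([-8.32,  0.04, -0.05]))
```

```bash
python3 -m handwheel '[[[40,0,0],[-0.7,0,0],0.2],[[40,0,0],[-0.7,0,0],0.2],[[40,0,0],[-0.7,0,0],0.2],[[40,0,0],[-0.7,0,0],0.2],[[40,0,0],[-0.7,0,0],0.2],[[40,0,0],[-0.7,0,0],0.2],[[40,0,0],[-0.7,0,0],0.2],[[40,0,0],[-0.7,0,0],0.2],[[40,0,0],[-0.7,0,0],0.2],[[40,0,0],[-0.7,0,0],0.2],[[40,0,0],[-0.7,0,0],0.2],[[36,0,0],[-0.62,0,0],0.2],[[0,33,0],[0,0,0],0.2],[[0,33,0],[0,0,0],0.2],[[0,33,0],[0,0,0],0.2],[[0,30,0],[0,0,0],0.2],[[0,0,20],[0,0,0],0.2],[[0,0,0],[0,0,0],0.2]]' 40; python3 chk.py pics/top4.png
python3 - <<'E'
from h import *
T=tool();np.save('T5.npy',T);print(T.round(4).tolist(),go([.684,.143,.20],Rt(0)))
im=vision.get_image('wrist');cv2.imwrite('pics/w6.png',im);cv2.imwrite('pics/w6c.png',crop(im,200,60,440,300,2.5))
print(readout.get_state()['qpos'].round(2))
E
```

```text
clock: 45.12
position: [0.6844, 0.1431, 0.2228]
ee_rot: [-0.004, 0.708, 0.706, -0.005]
contact_force: [-0.3, -0.5, 0.9]
width: 0.0341
gripper_force: 0.0
tubTR 0.99 (0, 0)
tubBR 0.97 (0, 0)
tubBL 0.94 (0, 0)
tubTL 1.0 (0, 0)
holdL 1.0 (0, 0)
holdR 1.0 (0, 0)
[[0.002, 0.9999, -0.0113, 0.6849], [1.0, -0.002, -0.0012, 0.1432], [-0.0013, -0.0113, -0.9999, 0.2244], [0.0, 0.0, 0.0, 1.0]] (array([-0.1, -0.6, 24.5]), array([-0.11,  0.01, -0.02]))
[ 0.11  0.46  1.15 -0.    1.54  0.11]
```

View pics/w6c.png

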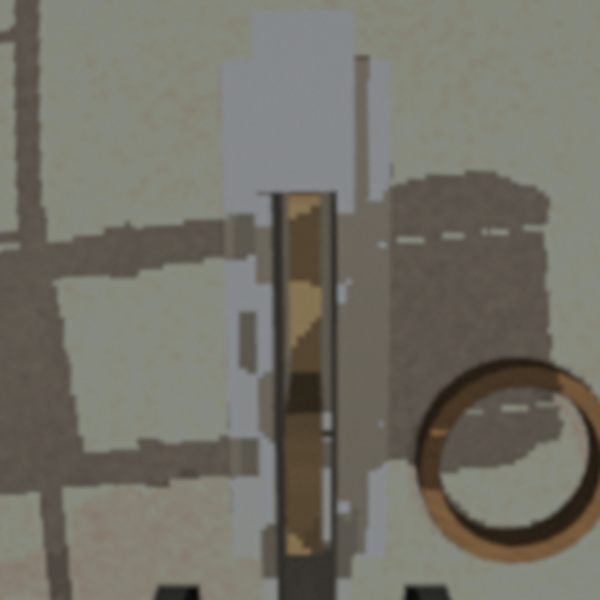

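```bash
python3 - <<'E'
from h import *
T=np.load('T5.npy')
f=lambda u,v,z: wback((200+u/2.5,60+v/2.5),T,z).round(4)
for n,u,v,z in [('tab+yL',286,412,.16),('tab+yR',323,412,.16),('tab-yL',286,555,.16),('tab-yR',324,555,.16),('pan L',287,195,.105),('pan R',322,195,.105),('panL2',287,370,.105),('panR2',322,370,.105),
 ('capedgeL',273,192,.119),('capedgeR',337,192,.119),('wallL in',283,300,.114),('wallR in',330,300,.114),('wallL in',279,540,.114),('wallR in',334,540,.114),('capfar',255,12,.119),('capfarR',352,12,.119)]: print(n,f(u,v,z))
s=lambda px,z: back('scene',px,z)
print(tri([ray('scene',(220+547/4,150+325/4)),wray((200+286/2.5,60+412/2.5),T)]))
E
```

```text
tab+yL [0.6804 0.158  0.16  ]
tab+yR [0.6902 0.158  0.16  ]
tab-yL [0.6801 0.1171 0.16  ]
tab-yR [0.6907 0.1171 0.16  ]
pan L [0.6795 0.2141 0.105 ]
pan R [0.6904 0.2141 0.105 ]
panL2 [0.6793 0.1581 0.105 ]
panR2 [0.6905 0.1581 0.105 ]
capedgeL [0.6757 0.2152 0.119 ]
capedgeR [0.6947 0.2152 0.119 ]
wallL in [0.6784 0.1819 0.114 ]
wallR in [0.6928 0.1819 0.114 ]
wallL in [0.6765 0.1029 0.114 ]
wallR in [0.6947 0.103  0.114 ]
capfar [0.6706 0.27   0.119 ]
capfarR [0.6991 0.2699 0.119 ]
[0.67396011 0.14688743 0.12893713]
```

```bash
python3 -m handwheel '[[[-5.5,1,18],[-0.1,0,0],0.2],[[0,0,18],[0,0,0],0.2],[[0,0,18],[0,0,0],0.2],[[0,0,18],[0,0,0],0.2],[[0,0,0],[0,0,0],0.2]]' 60
python3 - <<'E'
from h import *
print(go([.6853,.1375,.091],Rt(0)))
E
```

```text
clock: 45.85
position: [0.6859, 0.1377, 0.1536]
ee_rot: [0.001, 0.708, 0.707, -0.0]
contact_force: [-0.5, -0.4, -0.4]
width: 0.0341
gripper_force: 0.0
(array([-0.1, -0.7, 62.6]), array([ 0.01,  0.01, -0.02]))
```

```bash
python3 -m handwheel '[[[0,-0.7,15],[0,0,0],0.2],[[0,0,15],[0,0,0],0.2],[[0,0,15],[0,0,0],0.2],[[0,0,10],[0,0,0],0.2],[[0,0,5],[0,0,0],0.2],[[0,0,0],[0,0,0],0.2]]' 60
python3 -m handwheel '[[[0,0,0],[0,0,0],0.5],[[0,0,0],[0,0,0],1],[[0,0,0],[0,0,0],1],[[0,0,0],[0,0,0],1],[[0,0,0],[0,0,0],1],[[0,0,0],[0,0,0],1]]' 60
cat > sgn.py <<'E'
from h import *
T=tool();P0=T[:3,3];print('tcp',P0.round(4))
Rp,Pp=T[:3,:3],P0; R0=T[:3,:3]; g=P0-np.array([P0[0],.2475,.005]) # tcp rel. to far bottom corner
for d,rise,a in [(5,.5,0),(5,1,3),(5,1,6),(5,1,9.5),(5,2,9.5),(20,3,9.5),(40,5,9.5),(56,7,9.5)]:
    Q=R.from_rotvec([-np.radians(a),0,0]).as_matrix(); P=np.array([P0[0],.2475-d/1000,.005+rise/1000])+Q@g; Rn=Q@R0
    print((d,rise,a),(Rp.T@(P-Pp)*1000).round(1).tolist(),(R.from_matrix(Rp.T@Rn).as_rotvec(degrees=True)/6).round(2).tolist()); Rp,Pp=Rn,P
E
python3 sgn.py
```

```text
clock: 46.6
position: [0.6864, 0.1376, 0.0937]
ee_rot: [0.001, 0.708, 0.707, 0.0]
contact_force: [-0.1, 0.2, 0.3]
width: 0.0343
gripper_force: 0.0
clock: 47.35
position: [0.6867, 0.1375, 0.0949]
ee_rot: [0.002, 0.708, 0.706, 0.001]
contact_force: [-1.2, -0.2, 6.7]
width: 0.0094
gripper_force: 59.6
tcp [0.6867 0.1375 0.0949]
(5, 0.5, 0) [-5.0, 0.0, -0.5] [0.0, 0.0, 0.0]
(5, 1, 3) [4.8, 0.0, -6.1] [-0.0, -0.5, -0.0]
(5, 1, 6) [4.8, 0.0, -5.6] [-0.0, -0.5, -0.0]
(5, 1, 9.5) [5.7, 0.0, -6.6] [-0.0, -0.58, -0.0]
(5, 2, 9.5) [-0.2, 0.0, -1.0] [0.0, 0.0, 0.0]
(20, 3, 9.5) [-15.0, 0.0, 1.5] [0.0, 0.0, 0.0]
(40, 5, 9.5) [-20.1, 0.0, 1.4] [0.0, 0.0, 0.0]
(56, 7, 9.5) [-16.1, 0.0, 0.7] [0.0, 0.0, 0.0]
```

```bash
python3 -m handwheel '[[[-2,0,-0.5],[0,0,0],1],[[-2,0,0],[0,0,0],1],[[2.4,0,-3],[0,-0.25,0],1],[[2.4,0,-3],[0,-0.25,0],1],[[2.4,0,-2.8],[0,-0.25,0],1],[[2.4,0,-2.8],[0,-0.25,0],1],[[0,0,0],[0,0,0],1]]' 60; python3 sgn.py | head -1
```

```text
clock: 48.22
position: [0.6863, 0.1448, 0.1057]
ee_rot: [0.039, 0.706, 0.706, -0.037]
contact_force: [1.4, 0.8, 1.4]
width: 0.0091
gripper_force: 59.1
tcp [0.6863 0.1448 0.1057]
```

```bash
python3 -m handwheel '[[[1.5,0,-3.6],[0,-0.3,0],1],[[2.2,0,-3.6],[0,-0.29,0],1],[[-0.2,0,-1.5],[0,0,0],1],[[0,0,0],[0,0,0],1]]' 60;  python3 -m handwheel '[[[-7.5,0,0.8],[0,0,0],1],[[-7.5,0,0.7],[0,0,0],1],[[-10,0,0.7],[0,0,0],1],[[0,0,0],[0,0,0],1]]' 60
```

```text
clock: 48.72
position: [0.6863, 0.1483, 0.114]
ee_rot: [0.06, 0.705, 0.704, -0.058]
contact_force: [0.2, 0.1, -0.6]
width: 0.0094
gripper_force: 58.7
clock: 49.22
position: [0.6865, 0.1218, 0.1163]
ee_rot: [0.06, 0.706, 0.703, -0.058]
contact_force: [0.6, 0.8, -1.1]
width: 0.0093
gripper_force: 58.7
```

```bash
python3 -m handwheel '[[[-8,0,0.5],[0,0,0],1],[[-8,0,0.5],[0,0,0],1],[[-7.5,0,0.4],[0,0,0],1],[[0,0,0],[0,0,0],1]]' 60;  python3 -m handwheel '[[[0.8,0,-5],[0,0,0],1],[[0.8,0,-5],[0,0,0],1],[[0,0,0],[0,0,0],1]]' 60
```

```text
clock: 49.72
position: [0.6864, 0.0991, 0.1188]
ee_rot: [0.06, 0.706, 0.704, -0.058]
contact_force: [0.0, 0.4, -0.6]
width: 0.0092
gripper_force: 58.7
clock: 50.1
position: [0.6868, 0.1037, 0.129]
ee_rot: [0.061, 0.705, 0.704, -0.057]
contact_force: [-0.2, 0.2, -1.1]
width: 0.0089
gripper_force: 58.7
```

```bash
python3 -m handwheel '[[[-4.8,0,0],[0,0,0],1],[[-1.7,0,-9.9],[0,0,0],1],[[-3.3,0,-19.7],[0,0,0],1],[[-3.3,0,-19.7],[0,0,0],1],[[-5,0,-29.6],[0,0,0],1],[[-5,0,-29.6],[0,0,0],1],[[-5,0,-29.6],[0,0,0],1],[[0,0,0],[0,0,0],1]]' 60;  python3 chk.py pics/top5.png;python3 - <<'E'
from h import *
print(readout.get_state()['qpos'].round(2))
a=cv2.imread('pics/top5.png');cv2.imwrite('pics/top5c.png',crop(a,340,150,540,340,3.1))
E
```

```text
clock: 51.1
position: [0.6873, 0.0984, 0.2727]
ee_rot: [0.062, 0.706, 0.704, -0.056]
contact_force: [0.5, 0.3, -0.1]
width: 0.0095
gripper_force: 58.8
tubTR 0.99 (0, 0)
tubBR 0.97 (0, 0)
tubBL 0.94 (0, 0)
tubTL 1.0 (0, 0)
holdL 1.0 (0, 0)
holdR 1.0 (0, 0)
[ 0.14  0.46  1.07 -0.17  1.63  0.13]
```

View pics/top5c.png

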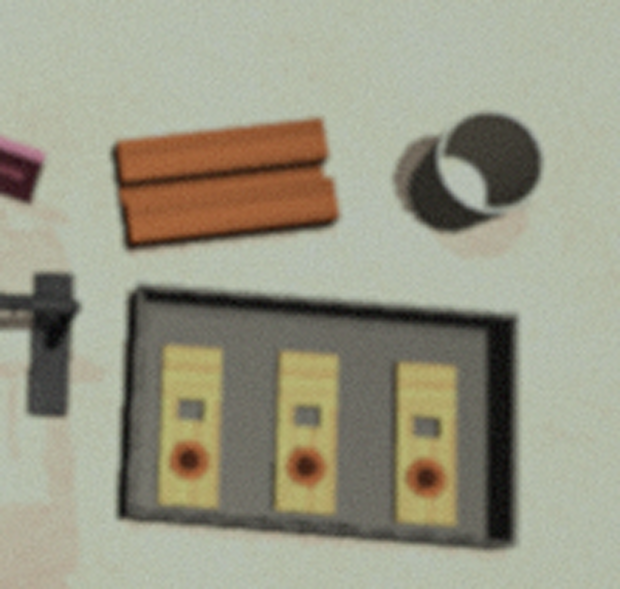

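```bash
python3 - <<'E'
from h import *
f=lambda u,v,z: back('top',(340+u/3.1,150+v/3.1),z)
c=[f(117,142,.034),f(323,119,.034),f(337,217,.034),f(130,242,.034)]
for p in c: print(p.round(4))
m=np.mean(c,0);ax=(c[0]+c[3]-c[1]-c[2])/2; print('centre',m.round(4),'len',np.linalg.norm(ax).round(4),'wid',np.linalg.norm((c[0]+c[1]-c[2]-c[3])/2).round(4),'yaw of long axis from +y (deg, + = ccw)',np.degrees(np.arctan2(-ax[0],ax[1])))
print(go(tool()[:3,3],Rt(0)))
E
```

```text
[ 0.7048 -0.0898  0.034 ]
[ 0.7353 -0.2469  0.034 ]
[ 0.6584 -0.2591  0.034 ]
[ 0.627  -0.1033  0.034 ]
centre [ 0.6814 -0.1748  0.034 ] len 0.1594 wid 0.0784 yaw of long axis from +y (deg, + = ccw) 11.182110050299325
(array([0., 0., 0.]), array([ 0.05,  1.59, -0.02]))
```

```bash
python3 -m handwheel '[[[-40,0,0],[0,0.2,-0.235],1],[[-40,0,0],[0,0.2,-0.235],1],[[-40,0,0],[0,0.2,-0.235],1],[[-40,0,0],[0,0.2,-0.235],1],[[-40,0,0],[0,0.2,-0.235],1],[[-40,0,0],[0,0.2,-0.235],1],[[-40,0,0],[0,0.2,-0.23],1],[[-40,0,0],[0,0.2,-0.23],1],[[0,0,0],[0,0,0],1]]' 60;  python3 - <<'E'
from h import *
print(readout.get_state()['qpos'].round(2)); print(go([.6901,-.2189,.155],Rt(0,11.2)))
E
```

```text
clock: 52.28
position: [0.712, -0.2223, 0.2952]
ee_rot: [-0.007, 0.638, 0.77, -0.006]
contact_force: [0.1, 0.7, -1.6]
width: 0.0092
gripper_force: 58.8
[-0.39  0.54  0.85 -0.01  1.76 -0.58]
(array([  7.1, -18.3, 140.5]), array([-0.17, -0.03, -0.07]))
```

```bash
python3 -m handwheel '[[[3.5,-9,25],[-0.17,-0.03,-0.07],1],[[3.5,-9,25],[0,0,0],1],[[0,0,25],[0,0,0],1],[[0,0,25],[0,0,0],1],[[0,0,25],[0,0,0],1],[[0,0,14],[0,0,0],1],[[0,0,0],[0,0,0],1]]' 60;  python3 - <<'E'
from h import *
T=tool();np.save('T7.npy',T);print(T[:3,3]);print(go([.6901,-.2189,.155],Rt(0,11.2)))
im=vision.get_image('wrist');cv2.imwrite('pics/w7.png',im)
sc=vision.get_image('scene');cv2.imwrite('pics/s7.png',sc)
A=crop(im,230,60,430,320,2.3)[:598]; B=crop(sc,225,250,325,380,4.4)[:572,:330]
A=A[:,:460]; H=max(A.shape[0],B.shape[0]); pad=lambda x: np.vstack([x,np.zeros((H-x.shape[0],x.shape[1],3),np.uint8)])
cv2.imwrite('pics/m7.png',np.hstack([pad(A),pad(B)]))
e=np.array([-np.sin(np.radians(11.2)),np.cos(np.radians(11.2)),0]);C=np.array([.6814,-.1748,0])
for s in (.08,0.05): print(s,[((wproj(C+e*s+np.array([e[1],-e[0],0])*o+[0,0,.034],T)-[230,60])*2.3).round(0).tolist() for o in(-.04,-.0075,0,.0075,.04)])
E
```

```text
clock: 53.15
position: [0.6928, -0.2139, 0.1582]
ee_rot: [0.0, 0.633, 0.774, 0.001]
contact_force: [1.1, 0.1, -0.6]
width: 0.0092
gripper_force: 58.8
[ 0.69281788 -0.21386139  0.15818622]
(array([-4.4, -3.7,  3.2]), array([ 0.01, -0.01,  0.05]))
0.08 [[82.0, 41.0], [176.0, 39.0], [198.0, 38.0], [220.0, 39.0], [315.0, 41.0]]
0.05 [[81.0, 125.0], [176.0, 124.0], [198.0, 124.0], [219.0, 124.0], [314.0, 126.0]]
```

View pics/m7.png

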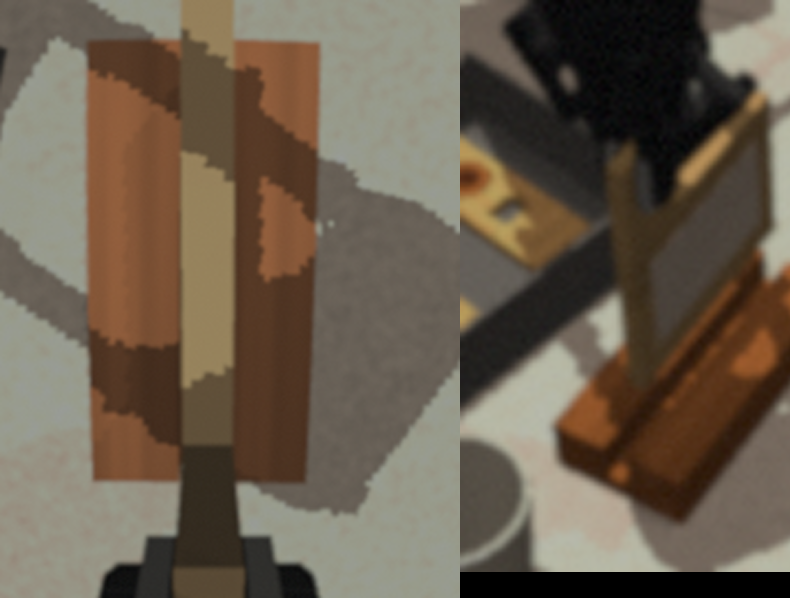

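```bash
python3 - <<'E'
from h import *
T=np.load('T7.npy')
f=lambda u,v,z: wback((230+u/2.3,60+v/2.3),T,z)
c=[f(88,42,.034),f(320,44,.034),f(305,481,.034),f(95,482,.034)]
for p in c: print(p.round(4))
m=np.mean(c,0);ax=(c[0]+c[1]-c[2]-c[3])/2; yaw=np.degrees(np.arctan2(-ax[0],ax[1]))
print('centre',m.round(4),'len',np.linalg.norm(ax).round(4),'wid',np.linalg.norm((c[0]+c[3]-c[1]-c[2])/2).round(4),'yaw',yaw)
TI=np.linalg.inv(T);print('holder in tool',(TI@np.r_[m,1])[:3].round(4))
for z,u1,u2,v in((.168,181,234,60),(.168,181,234,400)): 
  for u in(u1,u2): print('sign edge in tool',(TI@np.r_[f(u,v,z),1])[:3].round(4))
e=ax/np.linalg.norm(ax)
for cc,y in((m,yaw),):
    tgt=cc-e*.045; print('target',tgt.round(4)); print(go([tgt[0],tgt[1],.150],Rt(0,y)))
E
```

```text
[ 0.6289 -0.1043  0.034 ]
[ 0.7071 -0.0892  0.034 ]
[ 0.7368 -0.245   0.034 ]
[ 0.6597 -0.2612  0.034 ]
centre [ 0.6831 -0.1749  0.034 ] len 0.1593 wid 0.0792 yaw 10.931127607345307
holder in tool [ 0.04   -0.0019  0.1242]
sign edge in tool [ 0.0957 -0.0048 -0.0098]
sign edge in tool [ 0.0957  0.0051 -0.0097]
sign edge in tool [ 0.0292 -0.0051 -0.0098]
sign edge in tool [ 0.0292  0.0054 -0.0098]
target [ 0.6917 -0.2191  0.034 ]
(array([-3.7, -3.5, 10.6]), array([0.05, 0.02, 0.1 ]))
```

```bash
python3 -m handwheel '[[[-5,-2.1,10],[0,0,0.08],1],[[0,0,10],[0,0,0],1],[[0,0,5],[0,0,0],1],[[0,0,0],[0,0,0],1],[[0,0,0],[0,0,0],1]]' 60
python3 - <<'E'
from h import *
T=tool();np.save('T8.npy',T);im=vision.get_image('wrist');cv2.imwrite('pics/w8.png',im)
print(T[:3,3].round(4))
hsv=cv2.cvtColor(im,cv2.COLOR_BGR2HSV)
# rows: print hue/sat transitions along row
TI=np.linalg.inv(T)
for r in (75,90,110,140,180,220,250):
    h=hsv[r,:,0].astype(int);s=hsv[r,:,1].astype(int)
    m=((h<15)|(h>170))&(s>100); idx=np.where(m)[0]; idx=idx[(idx>230)&(idx<400)]
    n=(h>=15)&(h<32)&(s>70); j=np.where(n)[0]; j=j[(j>260)&(j<380)]
    print(r,'holder',idx.min() if len(idx) else None,idx.max() if len(idx) else None,'sign',(j.min(),j.max()) if len(j) else None)
E
```

```text
clock: 53.88
position: [0.6931, -0.2203, 0.1353]
ee_rot: [0.002, 0.636, 0.772, 0.001]
contact_force: [-0.0, -0.8, -1.3]
width: 0.0095
gripper_force: 58.8
[ 0.6931 -0.2203  0.1353]
75 holder 264 371 sign (np.int64(308), np.int64(331))
90 holder 263 371 sign (np.int64(308), np.int64(331))
110 holder 263 371 sign (np.int64(308), np.int64(331))
140 holder 264 371 sign (np.int64(308), np.int64(332))
180 holder 265 370 sign (np.int64(308), np.int64(332))
220 holder 266 368 sign (np.int64(308), np.int64(330))
250 holder 267 367 sign (np.int64(266), np.int64(330))
```

```bash
python3 - <<'E'
from h import *
im=cv2.imread('pics/w8.png');T=np.load('T8.npy')
for r in (90,180):
    print(r,'L',[im[r,c].tolist() for c in range(260,269)]);print('R',[im[r,c].tolist() for c in range(364,376)])
    print('in',[(c,im[r,c].tolist()) for c in list(range(304,312))+list(range(329,345))])
for r,im_ in (('w7',cv2.imread('pics/w7.png')),('w8',im)):
    h=cv2.cvtColor(im_,cv2.COLOR_BGR2HSV).astype(int)
    for row in (100,160,200):
        m=((h[row,:,0]<15)|(h[row,:,0]>170))&(h[row,:,1]>100);i=np.where(m)[0];i=i[(i>230)&(i<400)];print(r,row,i.min(),i.max())
TI=np.linalg.inv(T)
e=np.array([-.19,.98,0])
for s in(.08,-.0,):print(wproj([.6831+e[0]*s,-.1749+e[1]*s,.034],T))
E
```

```text
90 L [[139, 154, 152], [132, 147, 150], [112, 129, 148], [82, 106, 143], [62, 93, 142], [59, 91, 140], [59, 90, 138], [57, 88, 133], [57, 88, 133]]
R [[59, 92, 141], [59, 92, 141], [59, 92, 141], [59, 91, 140], [59, 91, 139], [58, 89, 139], [58, 90, 139], [70, 97, 139], [99, 120, 144], [128, 144, 150], [136, 152, 152], [137, 153, 152]]
in [(304, [37, 56, 85]), (305, [35, 54, 82]), (306, [35, 51, 78]), (307, [34, 51, 72]), (308, [45, 64, 82]), (309, [55, 76, 93]), (310, [56, 79, 95]), (311, [57, 79, 95]), (329, [57, 79, 95]), (330, [56, 78, 95]), (331, [51, 71, 92]), (332, [43, 63, 88]), (333, [37, 57, 86]), (334, [36, 56, 86]), (335, [36, 56, 85]), (336, [36, 56, 85]), (337, [36, 56, 85]), (338, [37, 57, 86]), (339, [38, 58, 87]), (340, [37, 57, 87]), (341, [40, 60, 92]), (342, [48, 73, 112]), (343, [58, 89, 137]), (344, [62, 95, 146])]
180 L [[142, 156, 153], [143, 156, 153], [141, 154, 153], [128, 143, 150], [93, 112, 140], [61, 90, 136], [55, 87, 135], [55, 87, 134], [56, 87, 134]]
R [[35, 53, 82], [34, 53, 81], [35, 54, 81], [35, 53, 80], [33, 52, 80], [35, 53, 80], [52, 66, 86], [76, 87, 98], [87, 97, 104], [87, 98, 105], [87, 97, 105], [87, 97, 105]]
in [(304, [53, 82, 125]), (305, [51, 79, 122]), (306, [46, 72, 112]), (307, [43, 65, 96]), (308, [58, 84, 103]), (309, [79, 113, 131]), (310, [91, 129, 149]), (311, [93, 132, 152]), (329, [93, 131, 151]), (330, [88, 125, 145]), (331, [73, 104, 125]), (332, [50, 72, 95]), (333, [34, 53, 80]), (334, [34, 52, 79]), (335, [36, 54, 82]), (336, [36, 54, 82]), (337, [36, 55, 84]), (338, [37, 56, 85]), (339, [39, 59, 90]), (340, [44, 67, 103]), (341, [51, 79, 122]), (342, [57, 89, 137]), (343, [61, 94, 145]), (344, [61, 94, 145])]
w7 100 268 368
w7 160 268 366
w7 200 268 365
w8 100 263 371
w8 160 264 370
w8 200 264 369
[317.8476955  64.1359208]
[317.82241081 171.14940715]
```

```bash
cat > lat.py <<'E'
from h import *
T=tool();im=vision.get_image('wrist');h=cv2.cvtColor(im,cv2.COLOR_BGR2HSV).astype(int);print(T[:3,3].round(4))
for row in (80,90,110,150,180,200):
    m=((h[row,:,0]<15)|(h[row,:,0]>170))&(h[row,:,1]>100);i=np.where(m)[0];i=i[(i>230)&(i<400)]
    n=(h[row,:,0]>=15)&(h[row,:,0]<32)&(h[row,:,1]>70);j=np.where(n)[0];j=j[(j>295)&(j<345)]
    print(row,'holder',i.min(),i.max(),(i.min()+i.max())/2,'sign',j.min(),j.max(),(j.min()+j.max())/2,'mm',round(((i.min()+i.max())/2-(j.min()+j.max())/2)*80/(i.max()-i.min()+1),2))
E
python3 -m handwheel '[[[1,-2,0],[0,0,0],1],[[0,0,0],[0,0,0],1],[[0,0,0],[0,0,0],1]]' 60; python3 lat.py
```

```text
clock: 54.3
position: [0.6908, -0.2196, 0.1352]
ee_rot: [0.002, 0.636, 0.772, 0.001]
contact_force: [-0.8, 0.6, -0.5]
width: 0.0096
gripper_force: 58.8
[ 0.6908 -0.2196  0.1352]
80 holder 266 374 320.0 sign 309 331 320.0 mm 0.0
90 holder 266 374 320.0 sign 308 331 319.5 mm 0.37
110 holder 266 374 320.0 sign 309 331 320.0 mm 0.0
150 holder 267 373 320.0 sign 308 332 320.0 mm 0.0
180 holder 267 373 320.0 sign 308 332 320.0 mm 0.0
200 holder 267 372 319.5 sign 308 331 319.5 mm 0.0
```

Centred and parallel. Descend into the groove.

```bash
python3 -m handwheel '[[[0,0,6],[0,0,0],1],[[0,0,6],[0,0,0],1],[[0,0,4],[0,0,0],1],[[0,0,0],[0,0,0],1]]' 60; python3 lat.py | sed -n '1p;3p;6p'; python3 -m handwheel '[[[0,0,4],[0,0,0],1],[[0,0,4],[0,0,0],1],[[0,0,4],[0,0,0],1],[[0,0,0],[0,0,0],1]]' 60
```

```text
clock: 54.85
position: [0.6905, -0.2195, 0.1183]
ee_rot: [0.001, 0.636, 0.772, 0.001]
contact_force: [0.4, 0.8, -1.4]
width: 0.0091
gripper_force: 58.8
[ 0.6905 -0.2195  0.1183]
90 holder 263 378 320.5 sign 308 331 319.5 mm 0.69
180 holder 265 377 321.0 sign 308 332 320.0 mm 0.71
clock: 55.4
position: [0.6905, -0.2195, 0.1064]
ee_rot: [0.001, 0.636, 0.772, 0.001]
contact_force: [0.6, -1.2, -2.1]
width: 0.0095
gripper_force: 58.8
```

```bash
python3 -m handwheel '[[[0,0,2],[0,0,0],1],[[0,0,1.5],[0,0,0],1],[[0,0,0],[0,0,0],1]]' 60; python3 -m handwheel '[[[0,0,1.5],[0,0,0],1],[[0,0,0],[0,0,0],1],[[0,0,0],[0,0,0],1]]' 60
```

```text
clock: 55.78
position: [0.6908, -0.2196, 0.1034]
ee_rot: [0.002, 0.636, 0.772, 0.001]
contact_force: [-0.0, 0.0, -0.8]
width: 0.0093
gripper_force: 58.8
clock: 56.15
position: [0.6908, -0.2197, 0.102]
ee_rot: [0.002, 0.636, 0.772, 0.001]
contact_force: [0.4, 0.7, -0.8]
width: 0.0091
gripper_force: 58.9
```

```bash
python3 -m handwheel '[[[0,0,1.5],[0,0,0],1],[[0,0,0],[0,0,0],1],[[0,0,0],[0,0,0],1]]' 60; python3 -m handwheel '[[[0,0,1.5],[0,0,0],1],[[0,0,0],[0,0,0],1],[[0,0,0],[0,0,0],1]]' 60
```

```text
clock: 56.52
position: [0.6911, -0.2199, 0.1019]
ee_rot: [0.003, 0.636, 0.772, 0.001]
contact_force: [-1.3, -0.1, 5.4]
width: 0.0093
gripper_force: 59.7
clock: 56.9
position: [0.6912, -0.2198, 0.1019]
ee_rot: [0.003, 0.636, 0.772, 0.002]
contact_force: [-2.6, 1.0, 11.0]
width: 0.0092
gripper_force: 60.5
```

```bash
python3 -m handwheel '[[[0,0,-2],[0,0,0],1],[[0,0,0],[0,0,0],0.7],[[0,0,0],[0,0,0],0.5],[[0,0,0],[0,0,0],0.3],[[0,0,0],[0,0,0],0.2],[[0,0,0],[0,0,0],0.2]]' 60; python3 lat.py; python3 -m handwheel '[[[0,0,-15],[0,0,0],0.2],[[0,0,-20],[0,0,0],0.2],[[0,0,-30],[0,0,0],0.2],[[0,0,-40],[0,0,0],0.2],[[0,0,-40],[0,0,0],0.2],[[0,0,0],[0,0,0],0.2]]' 60
```

```text
clock: 57.65
position: [0.6909, -0.2197, 0.1009]
ee_rot: [0.002, 0.636, 0.772, 0.001]
contact_force: [-0.8, -0.7, -0.4]
width: 0.0341
gripper_force: 0.0
[ 0.6909 -0.2197  0.1009]
80 holder 259 382 320.5 sign 309 333 321.0 mm -0.32
90 holder 259 382 320.5 sign 309 332 320.5 mm 0.0
110 holder 259 382 320.5 sign 309 332 320.5 mm 0.0
150 holder 259 381 320.0 sign 309 333 321.0 mm -0.65
180 holder 260 380 320.0 sign 310 333 321.5 mm -0.99
200 holder 261 379 320.0 sign 310 333 321.5 mm -1.01
clock: 58.45
position: [0.6923, -0.2204, 0.2522]
ee_rot: [0.007, 0.636, 0.772, 0.003]
contact_force: [1.2, -0.9, 0.4]
width: 0.0341
gripper_force: 0.0
```

```bash
python3 -m handwheel '[[[0,0,-50],[0,0,0],0.2],[[39,-23,-4],[0,0,0],0.2],[[39,-23,-4],[0,0,0],0.2],[[39,-23,-4],[0,0,0],0.2],[[39,-23,-4],[0,0,0],0.2],[[39,-23,-4],[0,0,0],0.2],[[39,-23,-4],[0,0,0],0.2],[[39,-23,-4],[0,0,0],0.2],[[39,-23,-4],[0,0,0],0.2],[[0,0,0],[0,0,0],0.2]]' 60; python3 chk.py pics/top9.png
python3 - <<'E'
from h import *
im=cv2.imread('pics/top9.png');h=cv2.cvtColor(im,cv2.COLOR_BGR2HSV).astype(int)
sub=np.zeros(im.shape[:2],bool);sub[180:240,365:465]=1
o=((h[...,0]<14)|(h[...,0]>172))&(h[...,1]>110)&sub; t=(h[...,0]>=15)&(h[...,0]<32)&(h[...,1]>70)&sub
for n,m in(('holder',o),('sign',t)):
    ys,xs=np.where(m);print(n,len(xs),xs.min(),xs.max(),ys.min(),ys.max(),cv2.boxPoints(cv2.minAreaRect(np.c_[xs,ys].astype(np.float32))).round(0).tolist())
e=np.array([-.19,.982,0]);C=np.array([.6831,-.1749,0]);n=np.array([.982,.19,0])
for nm,s,z in(('panel+end',.065,.112),('tab in',-.025,.167),('tab out',-.065,.167),('hold+',.08,.034),('hold-',-.08,.034)): print(nm,proj('top',C+e*s+[0,0,z]).round(1),proj('scene',C+e*s+[0,0,z]).round(1))
for row in range(190,222,3): print(row,''.join('S' if t[row,c] else 'H' if o[row,c] else '.' for c in range(370,460)))
E
```

```text
clock: 59.7
position: [0.4473, 0.0534, 0.3274]
ee_rot: [0.002, 0.635, 0.773, 0.002]
contact_force: [0.8, -1.1, -0.6]
width: 0.034
gripper_force: 0.0
tubTR 0.99 (0, 0)
tubBR 0.97 (0, 0)
tubBL 0.85 (0, 0)
tubTL 0.72 (-7, 0)
holdL 0.78 (-3, 0)
holdR 0.84 (1, 0)
holder 1454 377 448 190 228 [[376.0, 196.0], [446.0, 188.0], [450.0, 221.0], [380.0, 229.0]]
sign 658 365 456 185 229 [[365.0, 197.0], [456.0, 184.0], [461.0, 220.0], [369.0, 232.0]]
panel+end [391.4 201. ] [292.  288.6]
tab in [438.  188.9] [269.3 296.2]
tab out [456.8 186.8] [258.8 308. ]
hold+ [379.8 211. ] [296.3 307.3]
hold- [446.7 203.5] [259.5 352.5]
190 ...................................................S.S..HHHHHHHHHHSSSSSSSSSSSSSSSSSSS.....
193 ........................SSSS.HHHHHHHHHHHHHHHHHHHHHHHHHHHHHHHHHHHSSSH.SSSSSSSSSSSSS........
196 .......SHHHHHHHHHHHHHHHHHHHHHHHHHHH.HHHHH.SSSSSSSSSSSSSSSSSSSSSSSSSSSS.SSSSSHSS...........
199 .S.....HHHHHHHHHHHHHHHSSSSSSSSSSSSSSSSSSSSSSSSSSSSSSSSSSSSSSSSSS.SSSS..SSSSS..............
202 ........HHHHHHHHHHHHHSSSSSSSSSSSSSSSSSSSSSSSSSSSS....................SSSSS................
205 ...SSS..HHHHHHHHHHHHSHSSSSSS.......................................SSSHHHH................
208 ........HHHHHHHHHSS.S.SHSS..........................S...H.HHHHHHHHHHHHHHHHHHHS............
211 .......SHHHHHHHHSSHSSSS..SSS...HHHHHHHHHHHHHHHHHHHHHHHHHHHHHHHHHHHHHHHHHHHHHH.............
214 .........HHHHHHHHHHHHHHHHHHHHHHHHHHHHHHHHHHHHHHHHHHHHHHHHHHHHHHHHHHHHHHHHHHHHH............
217 ..........HHHHHHHHHHHHHHHHHHHHHHHHHHHHHHHHHHHHHHHHHHHHHHHHHHHHHHHHHHHHHHHHHHHHH...........
220 ...........HHHHHHHHHHHHHHHHHHHHHHHHHHHHHHHHHHHHHHHHHHHHHHHHHHHHHHHHHHHHHHHHHHH............
```

```bash
python3 -c "
from rig import manip
print(manip.sign_off())"
```

```text
the job is handed in; nothing more can be done
None
```

The job is handed in at about 60 s of the 210 s: all three plaques on the rack lie flat in the tub, and the sign came out tab end first and stands fully down in the holder groove, about mid-length. The look-alikes were left alone and I never went near the bystanders, but I only re-checked the tub and holder at the end.

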